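# Find the full tin by its weight and press it home in the sprung holder

## Robot

A 7-joint arm with a two-finger parallel gripper is mounted at the origin on the work surface. World frame = base frame: x ahead of the robot, y to its left, z up, the work surface at z = 0. Lengths are in m, angles in rad, forces in N, time in s.
With the tool pointing down it reaches from about 0.425 to 0.875 m from the base axis. Payload 9.9 kg.
Tool frame: the origin (TCP) lies midway between the tips of the shut fingers; the grasp point (between the pads) lies 19 mm behind it; z points along the fingers, y is the direction in which the jaws open and shut (so a half turn about z gives the same grasp; the last joint's range is limited). The gripper opens to 85 mm and grips with 20 to 120 N. Pads are 22 mm wide; open, the fingers measure 114 mm over their backs; the gripper's body (76 mm by 85 mm) begins 54 mm behind the grasp point. The pads swing forward as they close: fully open they stand 13 mm farther back than shut.
Start: joints at [1.241, 0.576, 0.025, 1.437, -0.015, 1.129, -0.057], TCP at [0.164, -0.655, 0.231] pointing down, gripper open.
Joint ranges: [-2.76, 2.76], [-0.34, 2.15], [-1.52, 1.57], [0.19, 2.46], [-1.09, 4.23], [0.17, 1.99], [-2.82, 2.82]. Speed limits (rad/s): [2.22, 2.22, 3.01, 3.01, 3.14, 3.14, 3.14].

## Interface

Orientations are given as [roll, pitch, yaw] about the fixed x, y, z axes, in that order (R = Rz(yaw) Ry(pitch) Rx(roll)).
In Python, from rig import env, vision, workorder gives the robot as it stands. The module is installed in compiled form; this text tells all that it offers.
- The arm moves only by the tool jog_arm, never from a script. Its argument "moves" is a list of rows, each an object with "turn": the turn, a rotation vector about the world's x, y, z in rad, a list of three; "linear": the shift along the world's x, y, z in mm, a list of three; "fingers": the opening, from 0 (shut) to 1 (fully open). In form: [{"turn": [wx, wy, wz], "linear": [dx, dy, dz], "fingers": fingers}, ...]. A call has 1 to 10 rows; each row is the pose to reach, as a shift and turn from the pose commanded when the call began; what a row does not reach only later rows make up. A row lasts 1/8 s, in which the tool goes at most 62.5 mm and 10.7 degrees, less where a joint would pass 70% of its speed; a pose out of reach is approached as far as the arm can. A call with a gripper value outside its range is refused whole. The fingers move at their own pace and stop on an object; "force" is the grip in N (left out, the last holds). Time passes only in rows, so rows that repeat a pose let the fingers close. It gives the time, the measured TCP pose, the force and the opening at its end, in the units of the state.
- env.sense(): the state, without advancing time (a new reading comes with each control period).
- vision.camera(name): name is "side" or "top" or "wrist"; returns a dict with "image" (480x640x3 uint8, red, green, blue), "fx", "fy", "cx", "cy" (pixels), "k1" (the pictures are not rectified: a ray, as slopes to the right and down, at radius r is drawn at 1 + k1 r^2 times it, then the intrinsics apply), "R" (3x3) and "t" (3): a world point X has camera coordinates R X + t. Camera axes: x right, y down, z forward; pixel columns grow to the right and rows downward; lengths in m; the calibration is good to about 2 mm. A picture is of the moment at which its call begins. There is no depth.
- workorder.close_job(): hands the job in, once; it reports no verdict.
The state is a dict: "time": time; "joints": joint angles; "joint_velocities": joint speeds; "effort": joint torques, N m; "eef_pos": TCP position; "tcp_rot": TCP orientation; "wrist_force": force on the tool from outside, world axes, zero at the start; "wrist_torque": the same for the moment, N m; "gripper_width": finger opening in m.
Only numpy, scipy, OpenCV 4.12 (cv2) and the standard library are available. Lean on these libraries where they do the work, as an engineer would, in place of code of your own. Each camera call takes 0.05 s, during which the arm holds its last target.

## Task

One of the two closed parts tins on the stall counter is full and the other is nearly empty, but from outside they do not tell: lift the tall tin well clear of the counter and hold it still to feel its weight, stand it back down where it was, then lift and feel the short tin. Press the heavier tin straight down into the sprung holder until it sits fully home on the floor pad, pressing gently once it is down, and let go; leave the lighter tin standing upright on the counter about where it was. Do not tip the tins or disturb the other goods.

Things in the scene. Friction and masses are not known exactly. Their poses are not given: they have to be found in the camera images.
- tall_tin_mid (a point): Centre (half-way up) of the tall tin: plain closed metal tin, lid pressed on (it does not come off), blank paper band, 56 x 56 mm square, 125 mm tall, standing on the counter; z up, x and y square to its sides. Weighs 0.2 to 0.65 kg in all; either tin may be the heavier, by 0.15 kg or more.
- short_tin_mid (a point): Centre (half-way up) of the short tin: the same kind of tin, 56 x 56 mm square and 100 mm tall; axes and weight range as for the tall tin.
- holder_mouth (a point): Centre of the open top of the holder's pocket, level with its rim, 60 mm above the counter; a seated tin's axis is within 3 mm of it. z up, x from the fixed back wall to the sprung plate. Pocket: 60 mm wide in y between fixed walls; fixed wall 29 mm to -x; fixed walls flare out 5 mm in their top 6 mm. Takes a 56 mm tin square to its sides, any of four ways round.
- holder: Grey metal tin holder screwed to the counter, at most 70 mm across from its middle; origin on the counter under the pocket's centre, axes as holder_mouth. Its dark rubber floor pad was set by hand somewhere 28 to 48 mm below the rim, height not given: feel for it as a sharp rise of force (it gives 1 mm per 10 N). Pressing a tin on the pad with over 30 N harms it.
- clip (a joint): Bright steel sprung plate on the +x side of the pocket, m pushed back: 0 at rest (24 mm from the centre), about 0.003 with a tin in, 0.010 most. It leans outward over its top 22 mm, lip 4 mm above the rim. It presses about 6 N and drags on the tin, so a tin does not sink in by its weight: pushing one down raises the vertical force on the gripper by up to 16 N from that when it hangs.
- parts_tray: Cream divided tray of small parts, 200 x 300 x 55 mm, bystander; origin at the centre of its underside.
- handheld: Black handheld radio standing upright, 30 x 58 x 115 mm and a 70 mm stub aerial, bystander; origin at the centre of its underside.
- speaker_mike: Black speaker microphone lying on the counter, 72 x 50 x 26 mm, bystander; origin at the centre of its underside.
There are look-alikes about, which are no part of the job. Of the things that look like the holder, take the one that is farthest from the robot's base at the start.

How it is judged:
By the outcome, as a careful person would: the job done as asked, in the order asked, and still so for the second after the job is handed in, with the robot touching nothing.
It also fails if it takes over 72 s, if anything falls off the work surface, if the arm or the gripper's body presses on something with over 40 N, if the wrist force passes 120 N, or if a joint passes its speed limit or range.

## Working session

There is one attempt and no reset: what is moved stays moved. The work goes in short steps, Python scripts to look and compute and a tool call to move; the robot and the scene stay as the last step left them, time stands still between calls to the robot, and variables do not carry over. Pictures are saved under pics/ and viewed, and the job is handed in when it is done.

Besides the shell and the picture viewer there is one more tool, called after "Emit:" in YAML: its name, and indented under it one key for each argument. jog_arm: Moves the arm, as the interface text tells. Its arguments: {"type":"object","properties":{"moves":{"type":"array"},"force":{"type":"number"}},"required":["moves"]}

```bash
mkdir -p pics
cat > h.py <<'E'
from rig import env, vision, workorder
import numpy as np, cv2, pickle
def snap(n,f):
    c=vision.camera(n); cv2.imwrite(f'pics/{f}.png',c['image'][:,:,::-1]); pickle.dump(c,open(f'pics/{f}.pkl','wb')); return c
def load(f): return pickle.load(open(f'pics/{f}.pkl','rb'))
def proj(c,X):
    X=np.atleast_2d(X).astype(float); p=X@np.array(c['R']).T+c['t']; s=p[:,:2]/p[:,2:]
    s=s*(1+c['k1']*(s**2).sum(1,keepdims=True)); return s*[c['fx'],c['fy']]+[c['cx'],c['cy']]
def ray(c,uv):
    d=(np.array(uv,float)-[c['cx'],c['cy']])/[c['fx'],c['fy']]; s=d.copy()
    for _ in range(30): s=d/(1+c['k1']*(s@s))
    R=np.array(c['R']); o=-R.T@c['t']; v=R.T@np.array([s[0],s[1],1]); return o,v/np.linalg.norm(v)
def atz(c,uv,z):
    o,v=ray(c,uv); return o+v*(z-o[2])/v[2]
def crop(f,x0,y0,x1,y1,k,out):
    im=cv2.imread(f'pics/{f}.png')[y0:y1,x0:x1]; cv2.imwrite(f'pics/{out}.png',cv2.resize(im,None,fx=k,fy=k,interpolation=cv2.INTER_CUBIC))
E
python3 - <<'E'
from h import *
for n in ['side','top','wrist']:
    c=snap(n,n+'0'); print(n,c['fx'],c['k1'],-np.array(c['R']).T@c['t'])
print(env.sense())
E
```

```text
side 616.109362624166 -0.18243022475141163 [-0.14656781  0.68755334  1.17691839]
top 438.1693452266194 0.03637239413891983 [ 0.37933118 -0.03737367  0.89866243]
wrist 396.4519846056226 -0.007247296487139126 [ 0.2356799  -0.63689397  0.37395075]
{'time': 0.15, 'joints': array([ 1.24120177,  0.57636195,  0.02485783,  1.43770409, -0.01502219,
        1.12897034, -0.05651665]), 'joint_velocities': array([ 0.00028505, -0.00058384,  0.00037659, -0.00324582,  0.00038397,
        0.00017698,  0.00111119]), 'effort': array([ 2.95708393e-03, -7.66267562e+01,  2.25317001e+00, -2.86185300e+01,
        1.56730152e-02,  9.77910444e-03, -1.16662541e-06]), 'eef_pos': array([ 0.1641789 , -0.65438947,  0.23062929]), 'tcp_rot': array([-3.14033422e+00,  4.56730671e-05,  2.45793771e-01]), 'wrist_force': array([-0.55556556, -0.53568058, -0.15874365]), 'wrist_torque': array([-0.03226081,  0.01365069,  0.00473193]), 'gripper_width': 0.08513344185249937}
```

View pics/top0.png

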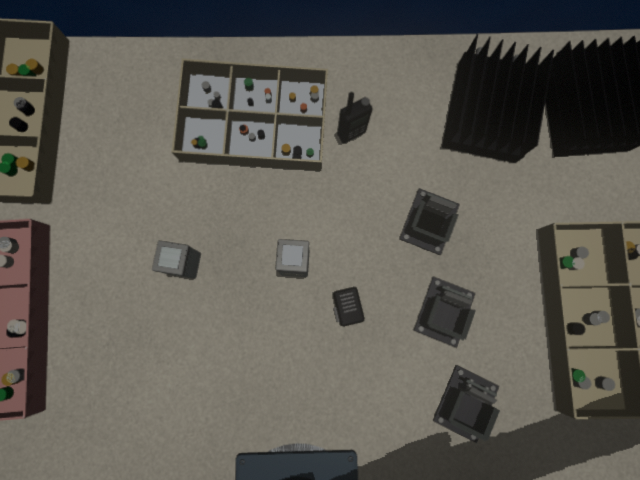

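View pics/side0.png

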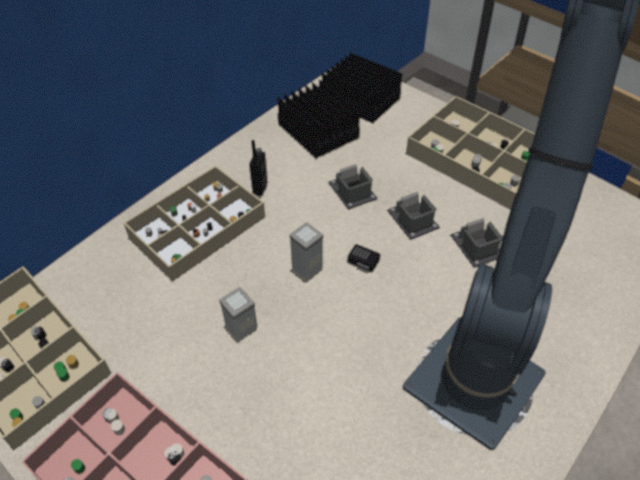

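View pics/wrist0.png

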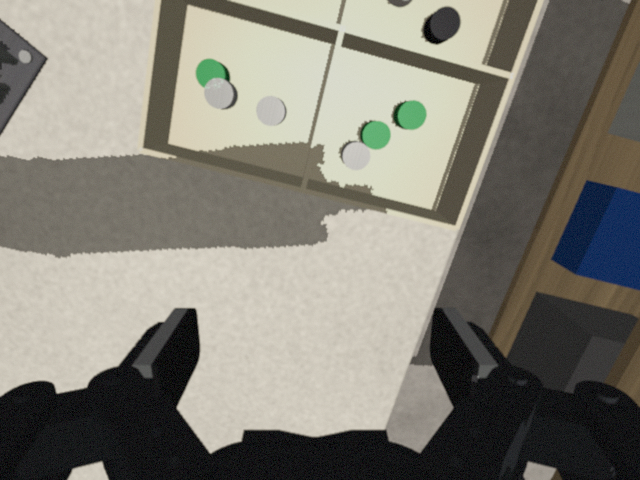

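The top view shows the tall tin at (292,256), the short tin at (172,258) and three holder-like things at (430,220), (445,312) and (467,403). I'll take (430,220), as it looks farthest from the base at about (297,470). Next I'll confirm that in enlarged crops and measure it.

Run:
```python
from h import *
crop('top0',390,180,510,260,6,'t_hold'); 
crop('top0',140,225,320,290,4,'t_tins')
crop('side0',210,150,390,350,4,'s_tins')
c=load('top0')
for p in [(430,220),(445,312),(467,403),(285,252),(170,252),(292,256)]: 
  X=atz(c,p,.03); print(p,X.round(3),np.hypot(*X[:2]))
print(c['cx'],c['cy'],c['R'])
```

```text
(430, 220) [ 0.557 -0.277  0.03 ] 0.6222410667864768
(445, 312) [ 0.373 -0.296  0.03 ] 0.4756463473476515
(467, 403) [ 0.202 -0.326  0.03 ] 0.38305974071340737
(285, 252) [0.497 0.017 0.03 ] 0.49776591452579294
(170, 252) [0.502 0.244 0.03 ] 0.5582758001436425
(292, 256) [0.489 0.003 0.03 ] 0.489160101703434
319.6698489056055 246.61164227819577 [[-0.02157678 -0.99966402  0.01436307]
 [-0.9891379   0.01925584 -0.14572382]
 [ 0.14539828 -0.01735131 -0.98922104]]
```

View pics/t_hold.png

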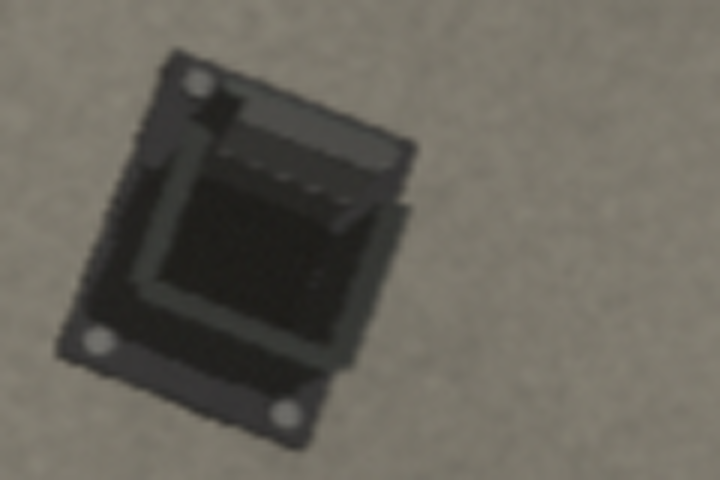

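View pics/t_tins.png

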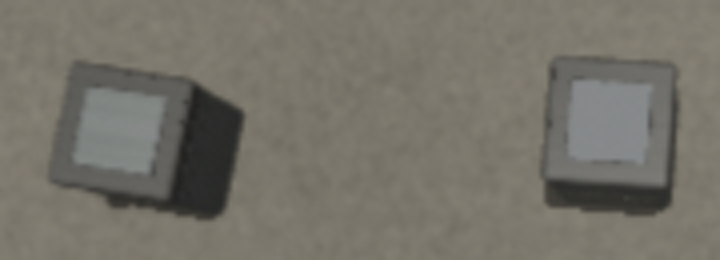

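View pics/s_tins.png

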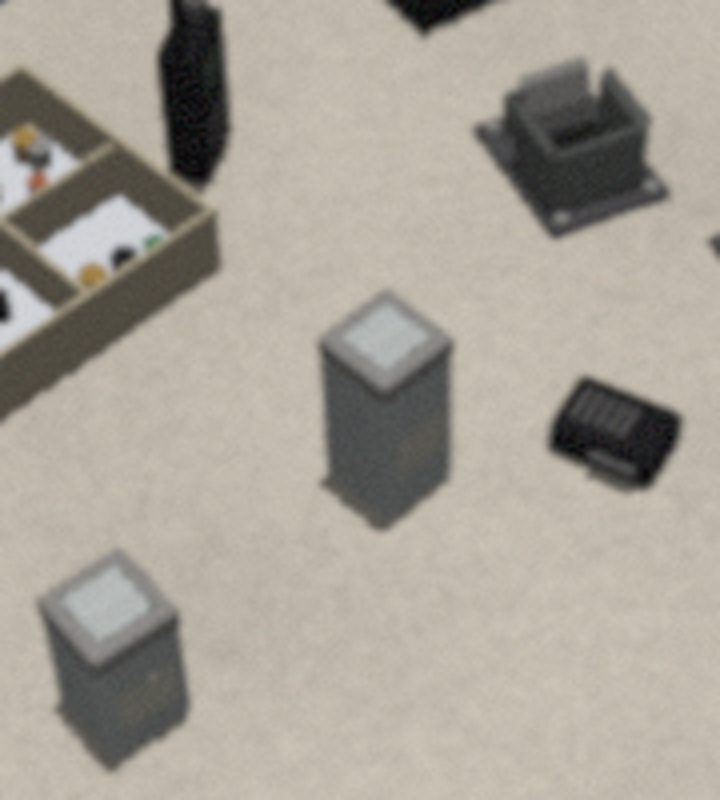

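Confirmed: the holder at (430,220) is 0.62 m from the base, against 0.48 and 0.38 m for the other two. Its sprung plate is on the image-top side, which gives a yaw of about -0.36 rad. Next I'll measure the tins' tops and bring the wrist camera over the holder.

Emit:
jog_arm:
  moves:
    - {"turn":[0,0,-0.15],"linear":[40,50,20],"fingers":1}
    - {"turn":[0,0,-0.3],"linear":[80,100,20],"fingers":1}
    - {"turn":[0,0,-0.45],"linear":[120,149,20],"fingers":1}
    - {"turn":[0,0,-0.6],"linear":[160,199,20],"fingers":1}
    - {"turn":[0,0,-0.6],"linear":[200,249,20],"fingers":1}
    - {"turn":[0,0,-0.6],"linear":[240,299,20],"fingers":1}
    - {"turn":[0,0,-0.6],"linear":[280,348,20],"fingers":1}
    - {"turn":[0,0,-0.6],"linear":[324,403,20],"fingers":1}
    - {"turn":[0,0,-0.6],"linear":[324,403,20],"fingers":1}
    - {"turn":[0,0,-0.6],"linear":[324,403,20],"fingers":1}
  force: 60

```text
time: 1.4
eef_pos: [0.4888, -0.2506, 0.251]
tcp_rot: [-3.141, 0.001, -0.351]
wrist_force: [-0.7, -0.7, -0.4]
gripper_width: 0.0854
```

Run:
```python
from h import *
snap('wrist','wrist1'); snap('side','side1')
print(env.sense()['eef_pos'],env.sense()['tcp_rot'],env.sense()['joints'])
c=load('top0')
from scipy.optimize import least_squares
for n,P,z in [('tall',[(553,58),(677,64),(671,185),(545,182)],.125),('short',[(75,62),(192,80),(170,200),(50,183)],.1)]:
    uv=[((u+.5)/4-.5+140,(v+.5)/4-.5+225) for u,v in P]
    X=np.array([atz(c,p,z) for p in uv])[:,:2]
    e=[np.arctan2(*(X[i]-X[j])[::-1]) for i,j in [(0,3),(1,2)]]; f=[np.arctan2(*(X[i]-X[j])[::-1])-np.pi/2 for i,j in [(0,1),(3,2)]]
    print(n,X.mean(0),e,f,[np.linalg.norm(X[i]-X[i-1]) for i in range(4)])
```

```text
[ 0.4870997  -0.25329762  0.25119022] [ 3.14053023e+00  5.60013988e-04 -3.56050299e-01] [ 0.32817939  0.37107856  0.09276252  1.74616905 -0.03799233  1.02661567
 -1.49249292]
tall [ 0.47872184 -0.00233773] [np.float64(-0.07107092703538657), np.float64(-0.06686136068129328)] [np.float64(-0.06818619739935317), np.float64(-0.04439944124730344)] [np.float64(0.05560122714802652), np.float64(0.05542573737248698), np.float64(0.054276869464520996), np.float64(0.055673789270627626)]
short [0.48226072 0.22113675] [np.float64(-0.16775806770168533), np.float64(-0.15579404884425874)] [np.float64(-0.17442537437507832), np.float64(-0.16362305945940459)] [np.float64(0.05603684152557596), np.float64(0.05384359444302924), np.float64(0.05545643785582912), np.float64(0.05450632971550332)]
```

View pics/wrist1.png

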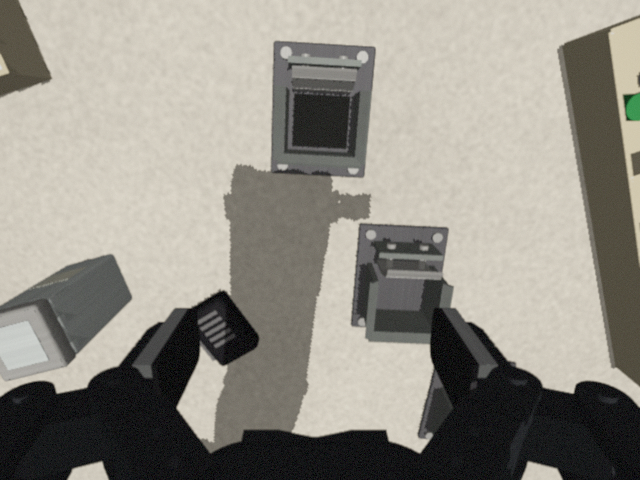

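The wrist view shows the target holder at about (320,110), nearly square in the picture with its plate at the top. The second holder is at (405,280).

Run:
```python
from h import *
crop('wrist1',260,30,390,190,5,'w_hold'); im=cv2.imread('pics/w_hold.png'); print(im.shape); cv2.imwrite('pics/w_hold2.png',cv2.resize(cv2.convertScaleAbs(im,alpha=1.6),None,fx=.75,fy=.75))
c=load('side1'); print(proj(c,[[.557,-.277,.06],[.488,-.002,.06]]))
```

```text
(800, 650, 3)
[[352.84562932 176.75375612]
 [303.77613641 250.55213414]]
```

View pics/w_hold2.png

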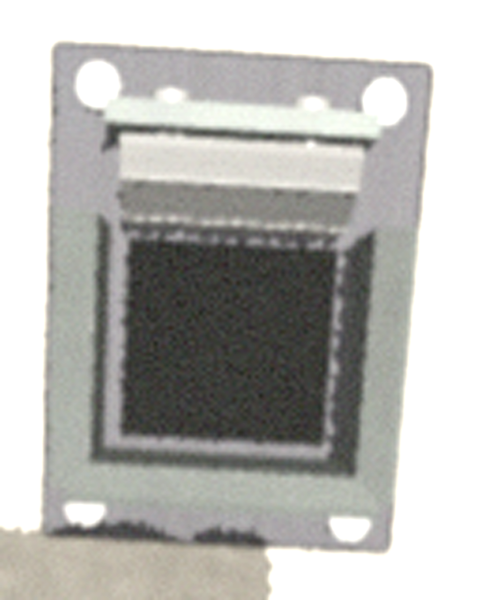

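Run:
```python
from h import *
c=load('wrist1')
def W(p,z): return atz(c,((p[0]/.75+.5)/5-.5+260,(p[1]/.75+.5)/5-.5+30),z)
def show(n,A,B,z):
    a,b=W(A,z),W(B,z); d=b-a; print(n,a[:2].round(4),b[:2].round(4),'len',np.linalg.norm(d).round(4),'ang',np.degrees(np.arctan2(d[1],d[0])).round(2))
show('rim-inner bottom',(90,462),(355,475),.06)
show('rim-inner L',(90,462),(98,220),.06)
show('rim-inner R',(355,475),(374,230),.06)
show('wall bottom z54',(105,445),(328,457),.054)
show('base top',(55,43),(432,66),.004)
show('base bot',(45,532),(388,548),.004)
show('base L',(45,532),(55,43),.004)
show('base R',(388,548),(432,66),.004)
show('rim outer bot?',(45,500),(392,520),.06)
show('screws',(98,83),(385,102),.006)
show('screwsbot',(85,512),(350,526),.006)
show('lip back',(105,100),(380,120),.064)
show('pad',(125,438),(325,440),.02)
show('padtop',(130,240),(338,240),.02)
```

```text
rim-inner bottom [ 0.5396 -0.2435] [ 0.5168 -0.2975] len 0.0587 ang -112.89
rim-inner L [ 0.5396 -0.2435] [ 0.5857 -0.2634] len 0.0502 ang -23.34
rim-inner R [ 0.5168 -0.2975] [ 0.5638 -0.3175] len 0.0511 ang -22.97
wall bottom z54 [ 0.5416 -0.2474] [ 0.5219 -0.2935] len 0.0501 ang -113.14
base top [ 0.6309 -0.2659] [ 0.5952 -0.3489] len 0.0904 ang -113.28
base bot [ 0.5239 -0.2203] [ 0.4891 -0.3031] len 0.0899 ang -112.79
base L [ 0.5239 -0.2203] [ 0.6309 -0.2659] len 0.1163 ang -23.09
base R [ 0.4891 -0.3031] [ 0.5952 -0.3489] len 0.1156 ang -23.33
rim outer bot? [ 0.5353 -0.2311] [ 0.5046 -0.3022] len 0.0775 ang -113.4
screws [ 0.6189 -0.2724] [ 0.5913 -0.3355] len 0.0689 ang -113.58
screwsbot [ 0.5253 -0.2322] [ 0.4982 -0.2955] len 0.0688 ang -113.13
lip back [ 0.6063 -0.2733] [ 0.5835 -0.3248] len 0.0564 ang -113.93
pad [ 0.5399 -0.2497] [ 0.5225 -0.2957] len 0.0492 ang -110.68
padtop [ 0.5823 -0.2673] [ 0.5653 -0.3136] len 0.0493 ang -110.11
```

Run:
```python
from h import *
c=load('wrist1')
def W(p,z): return atz(c,((p[0]/.75+.5)/5-.5+260,(p[1]/.75+.5)/5-.5+30),z)[:2]
a=np.radians(-23.1); ex=np.array([np.cos(a),np.sin(a)]); ey=np.array([-ex[1],ex[0]])
bl,br,tl,tr=W((90,462),.054),W((355,475),.054),W((98,220),.054),W((374,230),.054)
print([((p@ex).round(4),(p@ey).round(4)) for p in (bl,br,tl,tr)])
y=np.mean([p@ey for p in (bl,br,tl,tr)]); x=(bl+br)@ex/2+.029
ctr=x*ex+y*ey; print('centre',ctr, x,y)
B=[W(p,.004) for p in [(55,43),(432,66),(45,532),(388,548)]]
print('base y',np.mean(B,0)@ey,'x',np.mean(B,0)@ex)
S=[W(p,.006) for p in [(98,83),(385,102)]]; print('screw y',np.mean(S,0)@ey)
# check overlays in top0, side1
def P(x,y,z): 
    q=ctr+x*ex+y*ey; return [q[0],q[1],z]
for f,k,(x0,y0,x1,y1) in [('top0',7,(390,180,470,260)),('side1',8,(320,155,385,210)),('wrist1',4,(250,20,400,190))]:
    d=load(f); im=d['image'][y0:y1,x0:x1,::-1].copy(); im=cv2.resize(im,None,fx=k,fy=k,interpolation=cv2.INTER_CUBIC); im=cv2.convertScaleAbs(im,alpha=1.7)
    for poly,col in [([P(27,30,.054),P(-29,30,.054),P(-29,-30,.054),P(27,-30,.054)],(0,0,255)),([P(27,35,.06),P(-34,35,.06),P(-34,-35,.06),P(27,-35,.06)],(0,255,0))]:
        uv=((proj(d,poly)+.5-[x0,y0])*k).astype(int); cv2.polylines(im,[uv.reshape(-1,1,2)],False,col,1)
    cv2.imwrite(f'pics/ov_{f}.png',im)
ims=[cv2.resize(cv2.imread(f'pics/ov_{f}.png'),(400,h)) for f,h in (('top0',400),('side1',340))]
cv2.imwrite('pics/ov.png',np.hstack([ims[0][:340],ims[1]]))
```

```text
[(np.float64(0.5914), np.float64(-0.0118)), (np.float64(0.5916), np.float64(-0.0715)), (np.float64(0.6425), np.float64(-0.0121)), (np.float64(0.6436), np.float64(-0.0714))]
centre [ 0.55435112 -0.28180357] 0.6204660807528152 -0.041716461581789245
base y -0.04212788180765939 x 0.6265210906797035
screw y -0.04218373928482386
```

View pics/ov.png

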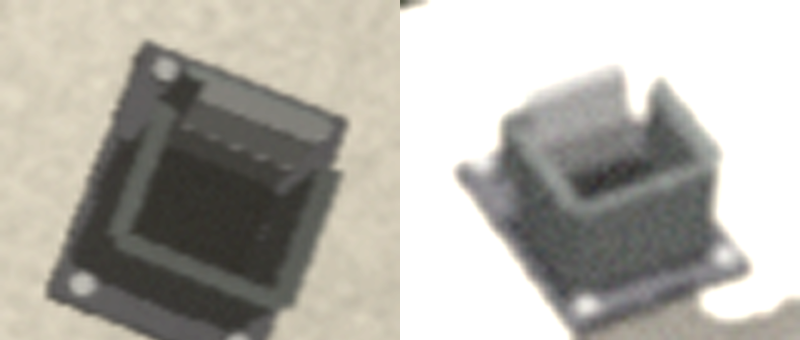

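View pics/ov_wrist1.png

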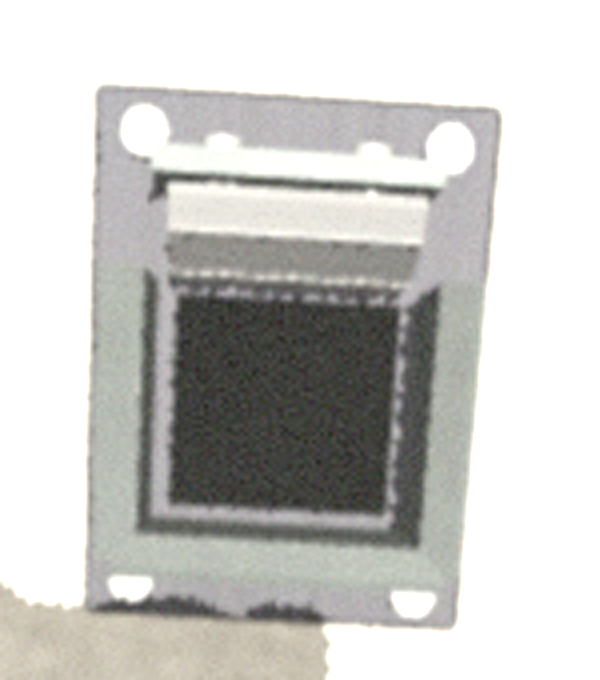

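```bash
cat > ov.py <<'E'
from h import *
def run(ctr,deg,shots,out):
    a=np.radians(deg); ex=np.array([np.cos(a),np.sin(a)]); ey=np.array([-ex[1],ex[0]]); ctr=np.array(ctr); L=[]
    def P(x,y,z): 
        q=ctr+(x*ex+y*ey)/1000; return [q[0],q[1],z]
    for f,(x0,y0,x1,y1) in shots:
        d=load(f); k=400/(x1-x0); im=d['image'][y0:y1,x0:x1,::-1].copy(); im=cv2.resize(im,(400,int(k*(y1-y0))),interpolation=cv2.INTER_CUBIC); im=cv2.convertScaleAbs(im,alpha=1.7)
        for poly,col in [([P(20,30,.054),P(-29,30,.054),P(-29,-30,.054),P(20,-30,.054)],(0,0,255)),([P(20,35,.06),P(-34,35,.06),P(-34,-35,.06),P(20,-35,.06)],(0,255,0))]:
            uv=((proj(d,poly)+.5-[x0,y0])*k).astype(int); cv2.polylines(im,[uv.reshape(-1,1,2)],False,col,1)
        L.append(im)
    h=min(i.shape[0] for i in L); cv2.imwrite(f'pics/{out}.png',np.hstack([i[:h] for i in L]))
E
python3 -c "
from ov import *
run([.5543,-.2818],-23.1,[('top0',(395,180,465,260)),('wrist1',(250,25,400,190))],'ovA')
run([.5543,-.2818],-23.1,[('side1',(325,155,385,215)),('side0',(325,155,385,215))],'ovB')"
```

```text
(no output)
```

View pics/ovA.png

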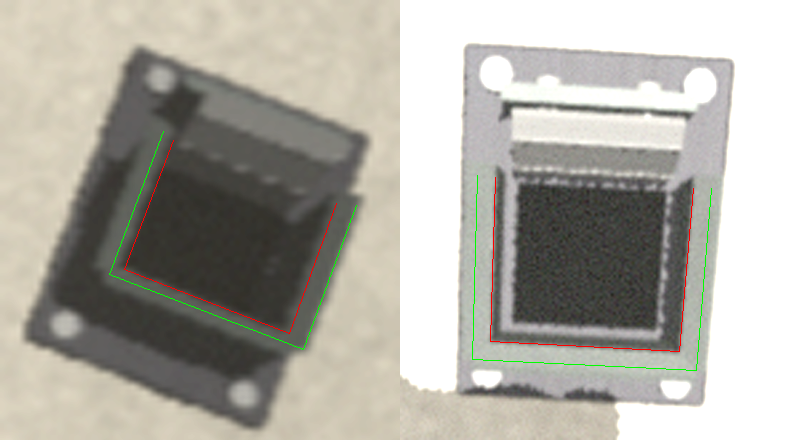

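View pics/ovB.png

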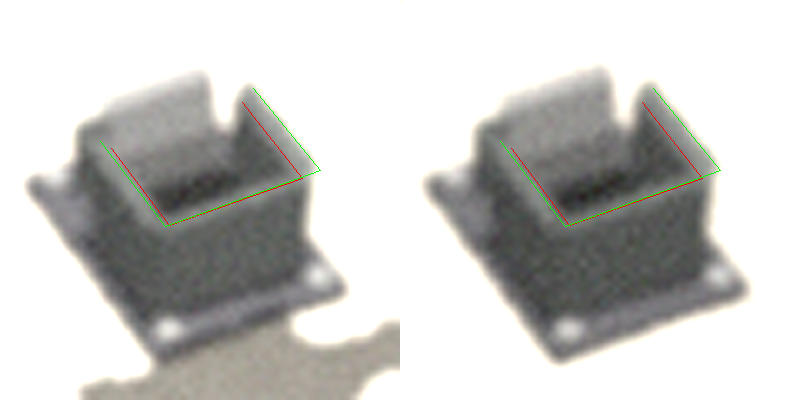

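The holder centre is about (0.554,-0.282) with a yaw of -0.403, and the cameras agree within about 2 mm. Next is a wrist look at the tall tin.

Emit:
jog_arm:
  moves:
    - {"turn":[0,0,0.1],"linear":[-10,55,20],"fingers":1}
    - {"turn":[0,0,0.2],"linear":[-20,110,20],"fingers":1}
    - {"turn":[0,0,0.29],"linear":[-35,165,20],"fingers":1}
    - {"turn":[0,0,0.29],"linear":[-50,220,20],"fingers":1}
    - {"turn":[0,0,0.29],"linear":[-52,250,20],"fingers":1}
    - {"turn":[0,0,0.29],"linear":[-52,250,20],"fingers":1}
    - {"turn":[0,0,0.29],"linear":[-52,250,20],"fingers":1}

```text
time: 2.38
eef_pos: [0.4362, -0.0039, 0.2713]
tcp_rot: [3.141, -0.0, -0.067]
wrist_force: [-0.8, -0.4, 0.2]
gripper_width: 0.0855
```

Run:
```python
from h import *
snap('wrist','wrist2'); s=env.sense(); print(s['eef_pos'],s['tcp_rot'],s['joints'],s['time'])
c=load('wrist2'); p=proj(c,[[.4787,-.0023,.125]]); print(p)
u,v=p[0].astype(int); crop('wrist2',u-75,v-75,u+75,v+75,4,'w_tall'); print(u-75,v-75)
```

```text
[ 0.43625609 -0.00387619  0.27128456] [ 3.14091923e+00 -3.18756160e-05 -6.75615322e-02] [-0.02952593  0.18072142 -0.08366517  1.96188514  0.01864806  0.99977252
 -1.76027397] 2.425
[[306.78057325 162.02483177]]
231 87
```

View pics/w_tall.png

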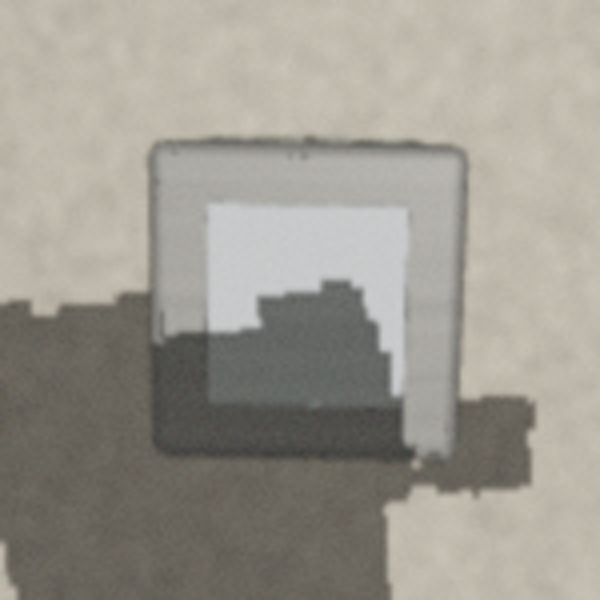

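Run:
```python
from h import *
c=load('wrist2')
X=np.array([atz(c,((u+.5)/4-.5+231,(v+.5)/4-.5+87),.125)[:2] for u,v in [(150,143),(467,145),(455,458),(153,455)]])
ang=lambda d:np.arctan2(d[1],d[0])
print(X.mean(0),[ang(X[0]-X[3]),ang(X[1]-X[2]),ang(X[0]-X[1])-np.pi/2,ang(X[3]-X[2])-np.pi/2],[np.linalg.norm(X[i]-X[i-1]) for i in range(4)])
```

```text
[ 0.47814065 -0.00255366] [np.float64(-0.09101731367343235), np.float64(-0.08282084369863728), np.float64(-0.07312717581064354), np.float64(-0.07756086973883702)] [np.float64(0.05567593503996542), np.float64(0.05564819521955721), np.float64(0.05591839414282237), np.float64(0.056102697811767084)]
```

Emit:
jog_arm:
  moves:
    - {"turn":[0,0,-0.01],"linear":[42,1,0],"fingers":1}
    - {"turn":[0,0,-0.01],"linear":[42,1,-50],"fingers":1}
    - {"turn":[0,0,-0.01],"linear":[42,1,-100],"fingers":1}
    - {"turn":[0,0,-0.01],"linear":[42,1,-150],"fingers":1}
    - {"turn":[0,0,-0.01],"linear":[42,1,-186],"fingers":1}
    - {"turn":[0,0,-0.01],"linear":[42,1,-186],"fingers":1}
    - {"turn":[0,0,-0.01],"linear":[42,1,-186],"fingers":1}
  force: 60

```text
time: 3.3
eef_pos: [0.4789, -0.0016, 0.0863]
tcp_rot: [3.141, -0.001, -0.076]
wrist_force: [0.3, -0.8, 0.7]
gripper_width: 0.0857
```

Emit:
jog_arm:
  moves:
    - {"turn":[0,0,0],"linear":[0,0,0],"fingers":0.5}
    - {"turn":[0,0,0],"linear":[0,0,0],"fingers":0.5}
    - {"turn":[0,0,0],"linear":[0,0,0],"fingers":0.5}
    - {"turn":[0,0,0],"linear":[0,0,0],"fingers":0.5}
    - {"turn":[0,0,0],"linear":[0,0,0],"fingers":0.5}

```text
time: 3.92
eef_pos: [0.4791, -0.001, 0.0868]
tcp_rot: [-3.142, -0.003, -0.075]
wrist_force: [-2.0, -0.8, 9.6]
gripper_width: 0.0555
```

Emit:
jog_arm:
  moves:
    - {"turn":[0,0,0],"linear":[0,0,0],"fingers":0.3}
    - {"turn":[0,0,0],"linear":[0,0,15],"fingers":0.3}
    - {"turn":[0,0,0],"linear":[0,0,40],"fingers":0.3}
    - {"turn":[0,0,0],"linear":[0,0,70],"fingers":0.3}
    - {"turn":[0,0,0],"linear":[0,0,90],"fingers":0.3}
    - {"turn":[0,0,0],"linear":[0,0,100],"fingers":0.3}
    - {"turn":[0,0,0],"linear":[0,0,100],"fingers":0.3}
    - {"turn":[0,0,0],"linear":[0,0,100],"fingers":0.3}
    - {"turn":[0,0,0],"linear":[0,0,100],"fingers":0.3}

```text
time: 5.05
eef_pos: [0.4778, -0.0008, 0.1845]
tcp_rot: [3.141, 0.002, -0.074]
wrist_force: [-0.1, -0.2, -6.3]
gripper_width: 0.055
```

Run:
```python
from h import *
F=[]
for i in range(12):
    vision.camera('top'); s=env.sense(); F.append(np.r_[s['wrist_force'],s['wrist_torque']])
F=np.array(F); print(F[:,2].round(2),F.mean(0),s['time'],s['eef_pos'],s['tcp_rot'],s['gripper_width'])
snap('side','side2'); snap('top','top2'); crop('side2',240,120,380,300,4,'s2')
```

```text
[-7.48 -6.58 -6.16 -5.85 -4.9  -6.79 -4.94 -5.74 -6.75 -6.11 -5.95 -6.76] [ 1.86015613e-01 -3.98586124e-03 -6.16794481e+00  5.27927533e-03
 -1.09761133e-02  2.23129448e-03] 5.65 [ 0.47825875 -0.00070695  0.18530259] [-3.14155053e+00 -4.92014915e-05 -7.42278491e-02] 0.05546143903238836
```

View pics/s2.png

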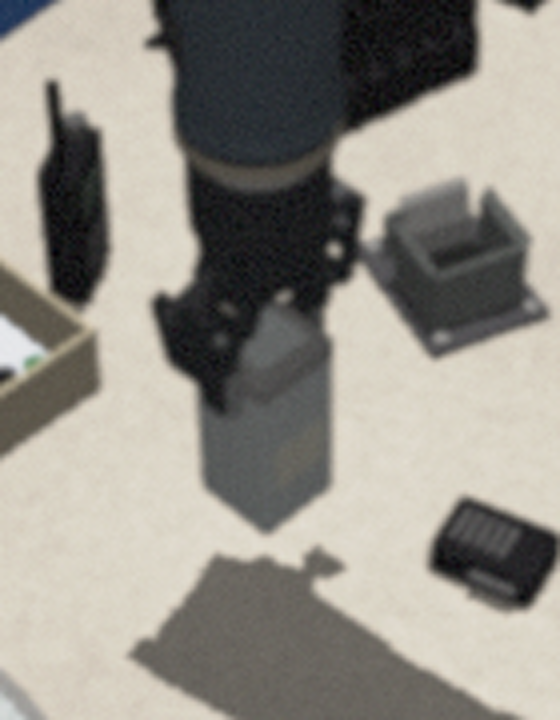

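The tall tin hangs at 6.2 N, about 0.62 kg, upright and clear of the counter. Now I'll stand it back down.

Emit:
jog_arm:
  moves:
    - {"turn":[0,0,0],"linear":[0,0,-30],"fingers":0.3}
    - {"turn":[0,0,0],"linear":[0,0,-60],"fingers":0.3}
    - {"turn":[0,0,0],"linear":[0,0,-82],"fingers":0.3}
    - {"turn":[0,0,0],"linear":[0,0,-92],"fingers":0.3}
    - {"turn":[0,0,0],"linear":[0,0,-95],"fingers":0.3}
    - {"turn":[0,0,0],"linear":[0,0,-97],"fingers":0.3}
    - {"turn":[0,0,0],"linear":[0,0,-97],"fingers":0.3}
    - {"turn":[0,0,0],"linear":[0,0,-97],"fingers":0.3}

```text
time: 6.75
eef_pos: [0.4786, -0.0007, 0.0888]
tcp_rot: [-3.141, -0.001, -0.074]
wrist_force: [-0.7, -1.1, -5.9]
gripper_width: 0.0554
```

Emit:
jog_arm:
  moves:
    - {"turn":[0,0,0],"linear":[0,0,-1],"fingers":0.3}
    - {"turn":[0,0,0],"linear":[0,0,-1],"fingers":0.3}

```text
time: 7.0
eef_pos: [0.4782, -0.0007, 0.0873]
tcp_rot: [-3.142, -0.0, -0.074]
wrist_force: [-0.0, -0.8, -5.9]
gripper_width: 0.055
```

Emit:
jog_arm:
  moves:
    - {"turn":[0,0,0],"linear":[0,0,-1],"fingers":0.3}
    - {"turn":[0,0,0],"linear":[0,0,-1],"fingers":0.3}

```text
time: 7.25
eef_pos: [0.4783, -0.0007, 0.0868]
tcp_rot: [-3.142, -0.001, -0.074]
wrist_force: [-1.5, -0.1, 4.4]
gripper_width: 0.0554
```

Emit:
jog_arm:
  moves:
    - {"turn":[0,0,0],"linear":[0,0,0],"fingers":1}
    - {"turn":[0,0,0],"linear":[0,0,0],"fingers":1}
    - {"turn":[0,0,0],"linear":[0,0,0],"fingers":1}
    - {"turn":[0,0,0],"linear":[0,0,0],"fingers":1}
    - {"turn":[0,0,0],"linear":[0,0,60],"fingers":1}
    - {"turn":[0,0,0],"linear":[0,0,120],"fingers":1}
    - {"turn":[0,0,0],"linear":[-20,0,180],"fingers":1}
    - {"turn":[0,0,0],"linear":[-42,0,186],"fingers":1}
    - {"turn":[0,0,0],"linear":[-42,0,186],"fingers":1}
    - {"turn":[0,0,0],"linear":[-42,0,186],"fingers":1}

```text
time: 8.5
eef_pos: [0.4366, -0.0007, 0.2718]
tcp_rot: [3.142, 0.0, -0.074]
wrist_force: [-0.2, -0.1, 0.2]
gripper_width: 0.0849
```

Run:
```python
from h import *
snap('wrist','wrist3'); s=env.sense(); print(s['eef_pos'],s['tcp_rot'],s['time'],s['wrist_force'])
c=load('wrist3'); p=proj(c,[[.4787,-.0023,.125]]); print(p)
u,v=p[0].astype(int); crop('wrist3',u-75,v-75,u+75,v+75,4,'w_tall3'); print(u-75,v-75)
snap('top','top3'); crop('top3',140,225,320,290,4,'t_tins3')
```

```text
[ 0.43661829 -0.0006977   0.27158252] [ 3.14150672e+00  9.55134067e-04 -7.41422101e-02] 8.55 [ 0.39007405  0.85587352 -0.58601718]
[[310.90947107 162.11034853]]
235 87
```

View pics/w_tall3.png

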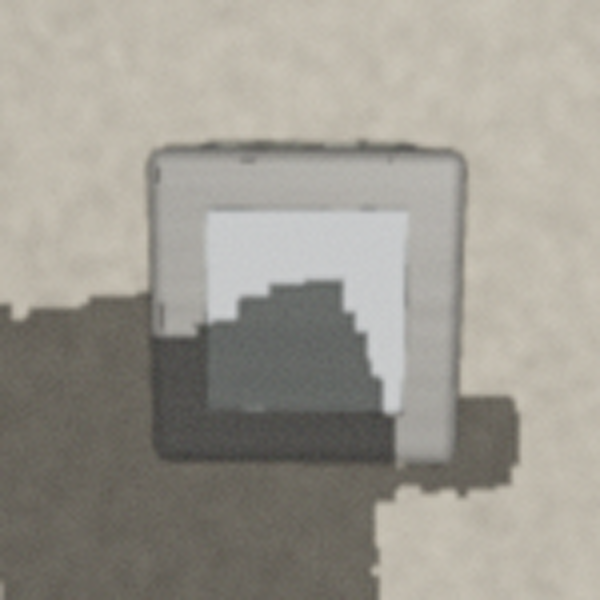

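Run:
```python
from h import *
c=load('wrist3')
X=np.array([atz(c,((u+.5)/4-.5+235,(v+.5)/4-.5+87),.125)[:2] for u,v in [(150,149),(467,149),(455,463),(153,462)]])
m=X.mean(0); a=-.074
print(m); t=np.array([.4366,-.0007]); d=m-t
print('in tool x,y(left):',d@[np.cos(a),np.sin(a)],d@[-np.sin(a),np.cos(a)])
ang=lambda d:np.arctan2(d[1],d[0])
print([ang(X[0]-X[3]),ang(X[1]-X[2]),ang(X[0]-X[1])-np.pi/2,ang(X[3]-X[2])-np.pi/2])
```

```text
[ 0.47721667 -0.00238146]
in tool x,y(left): 0.04062983036390983 0.001326034174093827
[np.float64(-0.09511254581073275), np.float64(-0.08661976984368518), np.float64(-0.0739459487419738), np.float64(-0.07760562368514612)]
```

The wrist camera reads 1.8 mm off to tool-right compared with the arm, so I'll correct for that. Now the short tin.

Emit:
jog_arm:
  moves:
    - {"turn":[0,0,-0.09],"linear":[10,55,0],"fingers":1}
    - {"turn":[0,0,-0.09],"linear":[22,110,0],"fingers":1}
    - {"turn":[0,0,-0.09],"linear":[34,165,0],"fingers":1}
    - {"turn":[0,0,-0.09],"linear":[46,224,0],"fingers":1}
    - {"turn":[0,0,-0.09],"linear":[46,224,-50],"fingers":1}
    - {"turn":[0,0,-0.09],"linear":[46,224,-100],"fingers":1}
    - {"turn":[0,0,-0.09],"linear":[46,224,-110],"fingers":1}
    - {"turn":[0,0,-0.09],"linear":[46,224,-110],"fingers":1}

```text
time: 9.6
eef_pos: [0.4826, 0.2234, 0.1623]
tcp_rot: [3.141, 0.001, -0.164]
wrist_force: [-0.1, 0.2, 0.2]
gripper_width: 0.0855
```

Run:
```python
from h import *
snap('wrist','wrist4'); s=env.sense(); print(s['eef_pos'],s['tcp_rot'],s['time'],s['wrist_force'])
```

```text
[0.48312346 0.22364019 0.16327937] [-3.14082068e+00 -8.33500572e-04 -1.64525457e-01] 9.65 [-0.09405336  0.77282782  0.58746109]
```

View pics/wrist4.png

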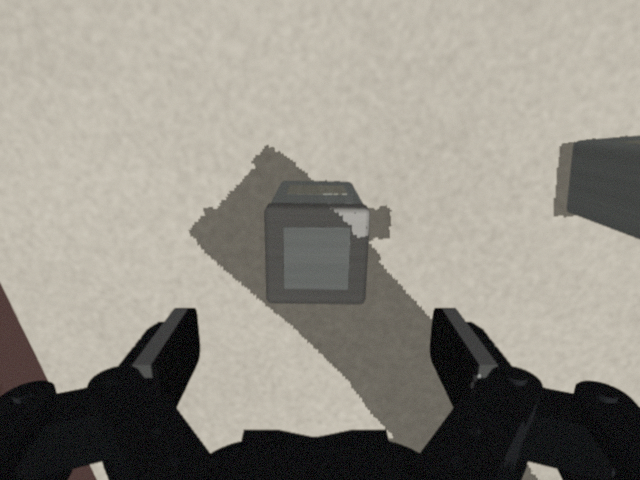

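The wrist view shows the short tin at (317,255), square and centred between the fingers, whose midpoint is at about u=315. I'll go down and grip it.

Emit:
jog_arm:
  moves:
    - {"turn":[0,0,0],"linear":[0,0,-40],"fingers":1}
    - {"turn":[0,0,0],"linear":[0,0,-80],"fingers":1}
    - {"turn":[0,0,0],"linear":[0,0,-102],"fingers":1}
    - {"turn":[0,0,0],"linear":[0,0,-102],"fingers":1}
    - {"turn":[0,0,0],"linear":[0,0,-102],"fingers":0.5}
    - {"turn":[0,0,0],"linear":[0,0,-102],"fingers":0.3}
    - {"turn":[0,0,0],"linear":[0,0,-102],"fingers":0.3}
    - {"turn":[0,0,0],"linear":[0,0,-102],"fingers":0.3}
    - {"turn":[0,0,0],"linear":[0,0,-102],"fingers":0.3}
    - {"turn":[0,0,0],"linear":[0,0,-102],"fingers":0.3}

```text
time: 10.9
eef_pos: [0.4834, 0.2235, 0.0622]
tcp_rot: [-3.14, -0.003, -0.165]
wrist_force: [-0.7, -1.4, 7.9]
gripper_width: 0.0553
```

Emit:
jog_arm:
  moves:
    - {"turn":[0,0,0],"linear":[0,0,0],"fingers":0.3}
    - {"turn":[0,0,0],"linear":[0,0,15],"fingers":0.3}
    - {"turn":[0,0,0],"linear":[0,0,40],"fingers":0.3}
    - {"turn":[0,0,0],"linear":[0,0,70],"fingers":0.3}
    - {"turn":[0,0,0],"linear":[0,0,90],"fingers":0.3}
    - {"turn":[0,0,0],"linear":[0,0,100],"fingers":0.3}
    - {"turn":[0,0,0],"linear":[0,0,100],"fingers":0.3}
    - {"turn":[0,0,0],"linear":[0,0,100],"fingers":0.3}
    - {"turn":[0,0,0],"linear":[0,0,100],"fingers":0.3}

```text
time: 12.02
eef_pos: [0.4818, 0.2231, 0.1595]
tcp_rot: [3.141, 0.001, -0.164]
wrist_force: [-0.7, 0.0, -3.3]
gripper_width: 0.0552
```

Run:
```python
from h import *
F=[]
for i in range(12):
    vision.camera('top'); s=env.sense(); F.append(s['wrist_force'])
F=np.array(F); print(F[:,2].round(2),F.mean(0),s['time'],s['eef_pos'],s['tcp_rot'],s['gripper_width'])
snap('side','side5')
```

```text
[-3.28 -3.35 -2.71 -2.9  -2.65 -2.2  -3.11 -2.69 -2.52 -1.93 -3.1  -2.54] [ 0.02002954  0.09319715 -2.74814902] 12.625 [0.48225672 0.22328525 0.16029807] [-3.14154272e+00 -5.26782873e-06 -1.64252539e-01] 0.05564403298017743
```

View pics/side5.png

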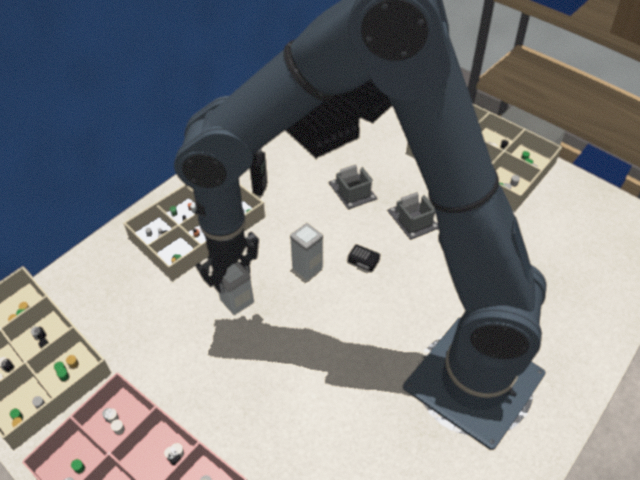

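The short tin reads 2.7 N against 6.2 N for the tall one, so the tall tin is the heavier. I'll stand the short tin back down.

Emit:
jog_arm:
  moves:
    - {"turn":[0,0,0],"linear":[0,0,-30],"fingers":0.3}
    - {"turn":[0,0,0],"linear":[0,0,-60],"fingers":0.3}
    - {"turn":[0,0,0],"linear":[0,0,-82],"fingers":0.3}
    - {"turn":[0,0,0],"linear":[0,0,-92],"fingers":0.3}
    - {"turn":[0,0,0],"linear":[0,0,-95],"fingers":0.3}
    - {"turn":[0,0,0],"linear":[0,0,-97],"fingers":0.3}
    - {"turn":[0,0,0],"linear":[0,0,-98],"fingers":0.3}
    - {"turn":[0,0,0],"linear":[0,0,-98],"fingers":0.3}

```text
time: 13.68
eef_pos: [0.4825, 0.2234, 0.0627]
tcp_rot: [-3.141, -0.001, -0.164]
wrist_force: [-1.2, -0.2, -2.9]
gripper_width: 0.0554
```

Emit:
jog_arm:
  moves:
    - {"turn":[0,0,0],"linear":[0,0,-0.7],"fingers":0.3}
    - {"turn":[0,0,0],"linear":[0,0,-0.7],"fingers":0.3}

```text
time: 13.92
eef_pos: [0.4825, 0.2234, 0.0622]
tcp_rot: [-3.141, -0.001, -0.164]
wrist_force: [-1.0, -1.1, 4.4]
gripper_width: 0.0554
```

Emit:
jog_arm:
  moves:
    - {"turn":[0,0,0],"linear":[0,0,0],"fingers":1}
    - {"turn":[0,0,0],"linear":[0,0,0],"fingers":1}
    - {"turn":[0,0,0],"linear":[0,0,0],"fingers":1}
    - {"turn":[0,0,0],"linear":[0,0,0],"fingers":1}
    - {"turn":[0,0,0],"linear":[0,0,60],"fingers":1}
    - {"turn":[0,0,0],"linear":[0,0,120],"fingers":1}
    - {"turn":[0,0,0],"linear":[0,0,180],"fingers":1}
    - {"turn":[0,0,0.09],"linear":[0,0,209],"fingers":1}

```text
time: 14.92
eef_pos: [0.483, 0.2238, 0.2741]
tcp_rot: [-3.139, -0.004, -0.073]
wrist_force: [-0.4, -0.2, -0.3]
gripper_width: 0.0854
```

Emit:
jog_arm:
  moves:
    - {"turn":[0,0,0],"linear":[-10,-56,0],"fingers":1}
    - {"turn":[0,0,0],"linear":[-20,-112,0],"fingers":1}
    - {"turn":[0,0,0],"linear":[-32,-168,0],"fingers":1}
    - {"turn":[0,0,0],"linear":[-43,-224,0],"fingers":1}
    - {"turn":[0,0,0],"linear":[-43,-224,0],"fingers":1}
    - {"turn":[0,0,0],"linear":[-43,-224,0],"fingers":1}

```text
time: 15.68
eef_pos: [0.4394, -0.0003, 0.2707]
tcp_rot: [-3.141, -0.0, -0.075]
wrist_force: [-0.4, 1.7, 0.0]
gripper_width: 0.0854
```

Run:
```python
from h import *
snap('wrist','wrist6'); s=env.sense(); print(s['eef_pos'],s['tcp_rot'],s['time'],s['wrist_force'])
c=load('wrist6'); p=proj(c,[[.4787,-.0023,.125]]); print(p)
u,v=p[0].astype(int); crop('wrist6',u-75,v-75,u+75,v+75,4,'w_tall6'); print(u-75,v-75)
snap('top','top6')
```

```text
[4.39494698e-01 3.10278222e-04 2.70648828e-01] [-3.14104361e+00 -2.49817579e-04 -7.30578960e-02] 15.725 [-0.41139437  0.26042091  0.54059055]
[[311.81790157 166.29491215]]
236 91
```

View pics/w_tall6.png

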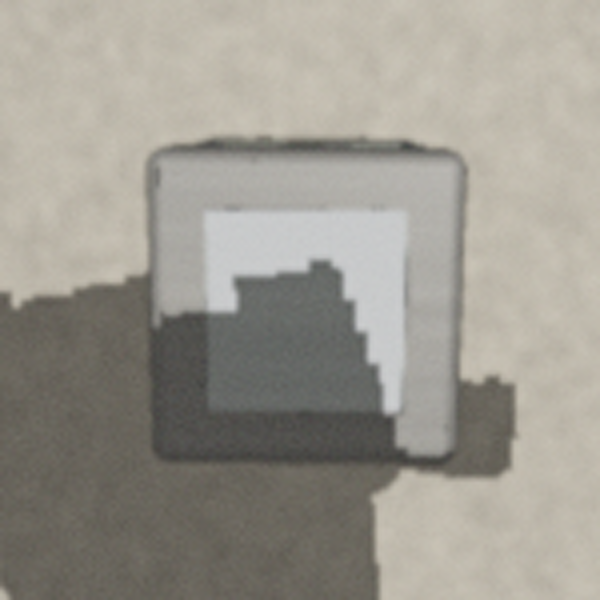

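View pics/top6.png

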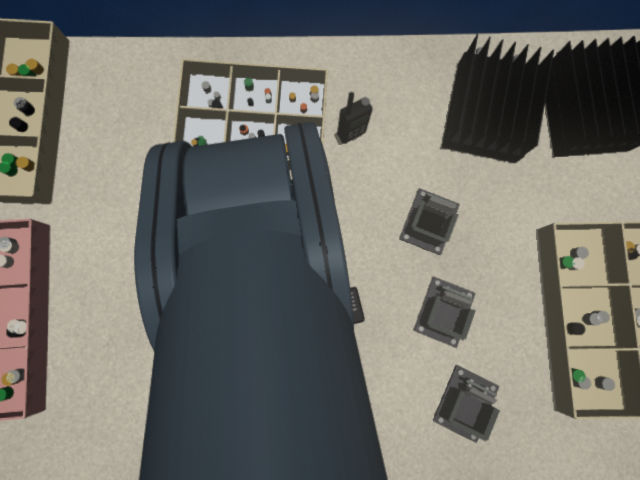

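Run:
```python
from h import *
c=load('wrist6')
X=np.array([atz(c,((u+.5)/4-.5+236,(v+.5)/4-.5+91),.125)[:2] for u,v in [(150,149),(467,149),(455,461),(153,462)]])
m=X.mean(0); a=-.074
ang=lambda d:np.arctan2(d[1],d[0])
print(m,[ang(X[0]-X[3]),ang(X[1]-X[2]),ang(X[0]-X[1])-np.pi/2,ang(X[3]-X[2])-np.pi/2])
T=np.array([.4785,-.0007]); e=(m-T)@[np.cos(a),np.sin(a)]; print('e',e)
h=-.395; ex=np.array([np.cos(h),np.sin(h)]); ey=np.array([-ex[1],ex[0]])
print(np.array([.5543,-.2818])+ex*(-e-.0003)+ey*.0018)
```

```text
[ 0.4774344  -0.00246102] [np.float64(-0.09476244222286485), np.float64(-0.08648755799179506), np.float64(-0.07434471282816868), np.float64(-0.07116410273075147)]
e -0.0009324854530792896
[ 0.55557644 -0.28038199]
```

Emit:
jog_arm:
  moves:
    - {"turn":[0,0,0],"linear":[39,-0.7,0],"fingers":1}
    - {"turn":[0,0,0],"linear":[39,-0.7,-50],"fingers":1}
    - {"turn":[0,0,0],"linear":[39,-0.7,-100],"fingers":1}
    - {"turn":[0,0,0],"linear":[39,-0.7,-150],"fingers":1}
    - {"turn":[0,0,0],"linear":[39,-0.7,-185],"fingers":1}
    - {"turn":[0,0,0],"linear":[39,-0.7,-185],"fingers":1}
    - {"turn":[0,0,0],"linear":[39,-0.7,-185],"fingers":1}
  force: 70

```text
time: 16.65
eef_pos: [0.479, -0.0006, 0.0865]
tcp_rot: [-3.141, -0.001, -0.073]
wrist_force: [0.4, 0.4, -0.4]
gripper_width: 0.0852
```

Emit:
jog_arm:
  moves:
    - {"turn":[0,0,0],"linear":[0,0,0],"fingers":0.5}
    - {"turn":[0,0,0],"linear":[0,0,0],"fingers":0.3}
    - {"turn":[0,0,0],"linear":[0,0,0],"fingers":0.3}
    - {"turn":[0,0,0],"linear":[0,0,0],"fingers":0.3}
    - {"turn":[0,0,0],"linear":[0,0,0],"fingers":0.3}
    - {"turn":[0,0,0],"linear":[0,0,15],"fingers":0.3}
    - {"turn":[0,0,0],"linear":[0,0,50],"fingers":0.3}
    - {"turn":[0,0,0],"linear":[0,0,90],"fingers":0.3}
    - {"turn":[0,0,0],"linear":[0,0,110],"fingers":0.3}
    - {"turn":[0,0,0],"linear":[0,0,110],"fingers":0.3}

```text
time: 17.9
eef_pos: [0.4787, -0.0014, 0.1969]
tcp_rot: [-3.141, -0.003, -0.074]
wrist_force: [-0.1, 0.2, -6.2]
gripper_width: 0.0552
```

Emit:
jog_arm:
  moves:
    - {"turn":[0,0,-0.05],"linear":[8,-30,0],"fingers":0.3}
    - {"turn":[0,0,-0.1],"linear":[20,-75,0],"fingers":0.3}
    - {"turn":[0,0,-0.15],"linear":[33,-120,0],"fingers":0.3}
    - {"turn":[0,0,-0.2],"linear":[46,-165,0],"fingers":0.3}
    - {"turn":[0,0,-0.25],"linear":[58,-210,0],"fingers":0.3}
    - {"turn":[0,0,-0.3],"linear":[70,-255,0],"fingers":0.3}
    - {"turn":[0,0,-0.32],"linear":[77,-279,0],"fingers":0.3}
    - {"turn":[0,0,-0.32],"linear":[77,-279,0],"fingers":0.3}
    - {"turn":[0,0,-0.32],"linear":[77,-279,0],"fingers":0.3}
    - {"turn":[0,0,-0.32],"linear":[77,-279,0],"fingers":0.3}

```text
time: 19.15
eef_pos: [0.5551, -0.279, 0.1951]
tcp_rot: [-3.141, 0.001, -0.393]
wrist_force: [0.1, 0.2, -5.3]
gripper_width: 0.0553
```

Run:
```python
from h import *
snap('wrist','wrist7'); snap('side','side7');s=env.sense(); print(s['eef_pos'],s['tcp_rot'],s['time'],s['wrist_force'])
crop('side7',290,90,420,220,4,'s7')
```

```text
[ 0.55524681 -0.27943338  0.19552706] [-3.14129356e+00  3.12784429e-04 -3.92927853e-01] 19.25 [ 0.11590989 -0.83714831 -5.71165483]
```

View pics/wrist7.png

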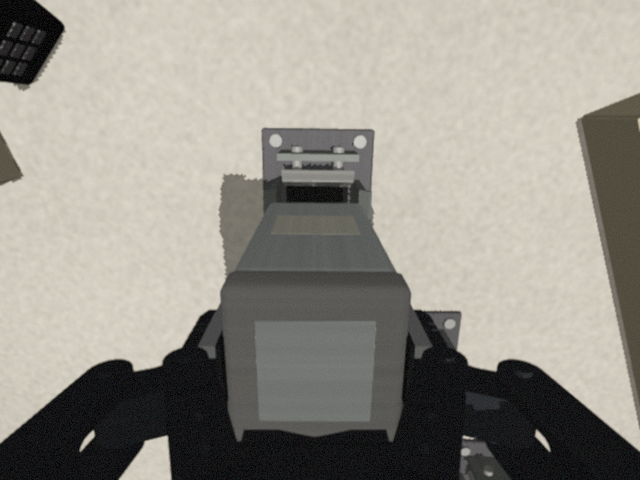

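View pics/s7.png

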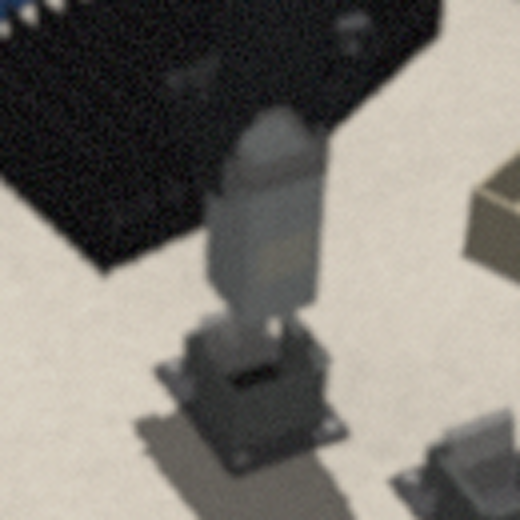

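Run:
```python
from h import *
crop('wrist7',250,120,390,220,5,'w7c')
```

```text
(no output)
```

View pics/w7c.png

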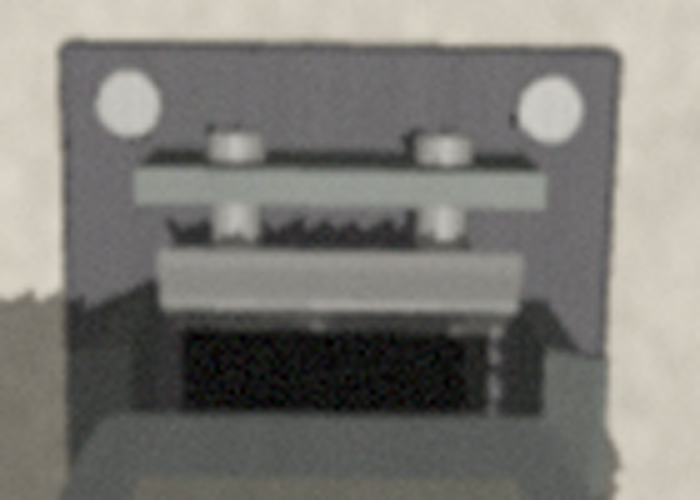

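Run:
```python
from h import *
c=load('wrist7')
def W(p,z): return atz(c,((p[0]+.5)/5-.5+250,(p[1]+.5)/5-.5+120),z)[:2]
h=-.403; ex=np.array([np.cos(h),np.sin(h)]); ey=np.array([-ex[1],ex[0]])
f=lambda p,z:((W(p,z)@ex).round(4),(W(p,z)@ey).round(4))
print('base',f((62,43),.004),f((620,50),.004)); print('screws',f((129,103),.006),f((551,109),.006))
print('wall L,R .054',f((132,370),.054),f((543,370),.054)); print('wall .06',f((132,370),.06))
print('tin bottom front edge',f((250,413),.1087),f((450,413),.1087),'corners',f((100,415),.1087),f((572,412),.1087))
print('tin top corners', [ (atz(c,q,.2337)[:2]@ex,atz(c,q,.2337)[:2]@ey) for q in [(222,275),(410,275)]])
d=W((620,50),.004)-W((62,43),.004);print(np.arctan2(d[1],d[0])+np.pi/2)
T=np.array([.5552,-.2794]);print(T@ex,T@ey)
```

```text
base (np.float64(0.6844), np.float64(0.0031)) (np.float64(0.6843), np.float64(-0.0877))
screws (np.float64(0.6751), np.float64(-0.0078)) (np.float64(0.6749), np.float64(-0.0767))
wall L,R .054 (np.float64(0.6402), np.float64(-0.0121)) (np.float64(0.6408), np.float64(-0.0717))
wall .06 (np.float64(0.6413), np.float64(-0.0127))
tin bottom front edge (np.float64(0.6456), np.float64(-0.0311)) (np.float64(0.6458), np.float64(-0.0547)) corners (np.float64(0.6452), np.float64(-0.0134)) (np.float64(0.6461), np.float64(-0.0691))
tin top corners [(np.float64(0.650736913322166), np.float64(-0.01346131568543249)), (np.float64(0.6512891367972197), np.float64(-0.06696816220683977))]
-0.40439937614044985
0.6202971758681595 -0.039278666092239733
```

Emit:
jog_arm:
  moves:
    - {"turn":[0,0,0],"linear":[1.2,-1.2,0],"fingers":0.3}
    - {"turn":[0,0,0],"linear":[1.2,-1.2,-20],"fingers":0.3}
    - {"turn":[0,0,0],"linear":[1.2,-1.2,-38],"fingers":0.3}
    - {"turn":[0,0,0],"linear":[1.2,-1.2,-43],"fingers":0.3}
    - {"turn":[0,0,0],"linear":[1.2,-1.2,-43],"fingers":0.3}
    - {"turn":[0,0,0],"linear":[1.2,-1.2,-43],"fingers":0.3}

```text
time: 20.0
eef_pos: [0.557, -0.2818, 0.1534]
tcp_rot: [-3.142, -0.001, -0.394]
wrist_force: [0.6, 0.5, -5.8]
gripper_width: 0.0549
```

Emit:
jog_arm:
  moves:
    - {"turn":[0,0,0],"linear":[0,0,-2],"fingers":0.3}
    - {"turn":[0,0,0],"linear":[0,0,-4],"fingers":0.3}
    - {"turn":[0,0,0],"linear":[0,0,-4],"fingers":0.3}

```text
time: 20.38
eef_pos: [0.5563, -0.2816, 0.1485]
tcp_rot: [3.142, 0.0, -0.394]
wrist_force: [0.0, -0.0, -5.6]
gripper_width: 0.0552
```

Emit:
jog_arm:
  moves:
    - {"turn":[0,0,0],"linear":[0,0,-2],"fingers":0.3}
    - {"turn":[0,0,0],"linear":[0,0,-4],"fingers":0.3}
    - {"turn":[0,0,0],"linear":[0,0,-4],"fingers":0.3}

```text
time: 20.75
eef_pos: [0.5563, -0.2816, 0.1443]
tcp_rot: [-3.142, 0.001, -0.394]
wrist_force: [0.9, 0.3, -6.1]
gripper_width: 0.0554
```

Emit:
jog_arm:
  moves:
    - {"turn":[0,0,0],"linear":[0.3,0.7,0],"fingers":0.3}
    - {"turn":[0,0,0],"linear":[0.3,0.7,-2],"fingers":0.3}
    - {"turn":[0,0,0],"linear":[0.3,0.7,-4],"fingers":0.3}
    - {"turn":[0,0,0],"linear":[0.3,0.7,-4],"fingers":0.3}

```text
time: 21.25
eef_pos: [0.5566, -0.2809, 0.1403]
tcp_rot: [3.142, 0.001, -0.394]
wrist_force: [0.8, 0.1, -5.5]
gripper_width: 0.055
```

Emit:
jog_arm:
  moves:
    - {"turn":[0,0,0],"linear":[0,0,-2],"fingers":0.3}
    - {"turn":[0,0,0],"linear":[0,0,-4],"fingers":0.3}
    - {"turn":[0,0,0],"linear":[0,0,-4],"fingers":0.3}

```text
time: 21.62
eef_pos: [0.5561, -0.2807, 0.1362]
tcp_rot: [3.142, 0.001, -0.394]
wrist_force: [-2.9, 1.0, -5.6]
gripper_width: 0.0553
```

Emit:
jog_arm:
  moves:
    - {"turn":[0,0,0],"linear":[0,0,-2],"fingers":0.3}
    - {"turn":[0,0,0],"linear":[0,0,-4],"fingers":0.3}
    - {"turn":[0,0,0],"linear":[0,0,-4],"fingers":0.3}

```text
time: 22.0
eef_pos: [0.5563, -0.2808, 0.1323]
tcp_rot: [3.142, 0.001, -0.394]
wrist_force: [-3.9, 2.3, -3.7]
gripper_width: 0.0552
```

Emit:
jog_arm:
  moves:
    - {"turn":[0,0,0],"linear":[0,0,-2],"fingers":0.3}
    - {"turn":[0,0,0],"linear":[0,0,-4],"fingers":0.3}
    - {"turn":[0,0,0],"linear":[0,0,-4],"fingers":0.3}

```text
time: 22.38
eef_pos: [0.5562, -0.2807, 0.1284]
tcp_rot: [-3.142, 0.001, -0.394]
wrist_force: [-6.3, 1.9, -3.2]
gripper_width: 0.0551
```

Emit:
jog_arm:
  moves:
    - {"turn":[0,0,0],"linear":[0,0,-2],"fingers":0.3}
    - {"turn":[0,0,0],"linear":[0,0,-4],"fingers":0.3}
    - {"turn":[0,0,0],"linear":[0,0,-4],"fingers":0.3}

```text
time: 22.75
eef_pos: [0.5573, -0.2812, 0.1259]
tcp_rot: [-3.142, -0.002, -0.394]
wrist_force: [-6.9, 2.8, 8.8]
gripper_width: 0.0556
```

Emit:
jog_arm:
  moves:
    - {"turn":[0,0,0],"linear":[0,0,-1],"fingers":0.3}
    - {"turn":[0,0,0],"linear":[0,0,-2],"fingers":0.3}
    - {"turn":[0,0,0],"linear":[0,0,-2],"fingers":0.3}

```text
time: 23.12
eef_pos: [0.5583, -0.2816, 0.1254]
tcp_rot: [-3.142, -0.005, -0.394]
wrist_force: [-7.6, 3.9, 19.6]
gripper_width: 0.0554
```

Run:
```python
from h import *
snap('side','side8');F=[]
for i in range(3): vision.camera('top'); s=env.sense(); F.append(s['wrist_force'])
print(np.mean(F,0),s['eef_pos'],s['tcp_rot'],s['wrist_torque'],s['time'])
crop('side8',290,90,420,220,4,'s8')
```

```text
[-7.5883416   3.27575423 19.05624688] [ 0.55827322 -0.28164569  0.1254786 ] [ 3.14157857 -0.00481208 -0.39439675] [ 0.75528237  1.66671819 -0.07714198] 23.325
```

View pics/s8.png

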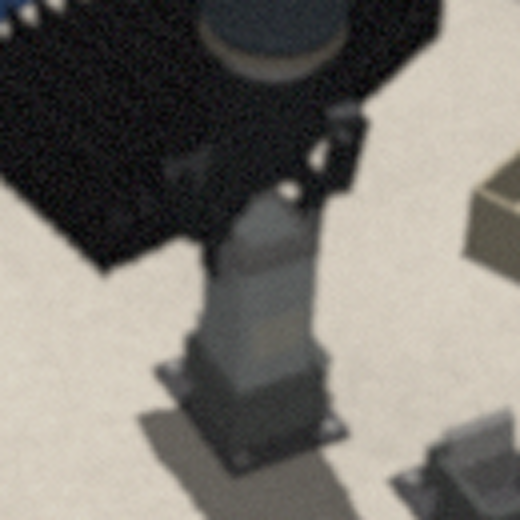

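Run:
```python
from h import *
snap('wrist','wrist8')
a=cv2.imread('pics/wrist7.png'); b=cv2.imread('pics/wrist8.png')
cv2.imwrite('pics/w78.png',np.hstack([cv2.convertScaleAbs(i[110:450,190:440],alpha=1.6) for i in (a,b)]).repeat(1,0))
im=cv2.imread('pics/w78.png'); cv2.imwrite('pics/w78.png',cv2.resize(im,None,fx=1.6,fy=1.6,interpolation=cv2.INTER_CUBIC))
```

```text
(no output)
```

View pics/w78.png

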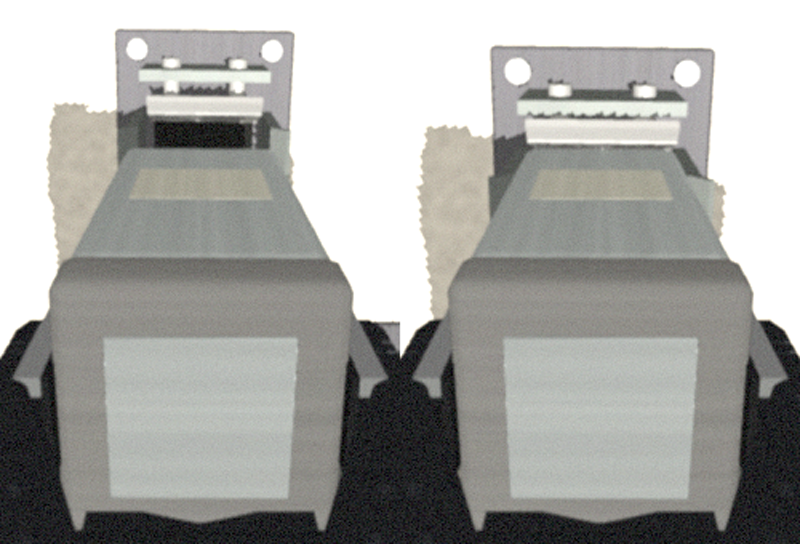

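The force rose at about 21 mm below the rim, which is too shallow for the pad, and the tin hasn't slipped in the grip. It may be binding on the plate side. I'll back up slightly, shift toward the back wall and retry.

Emit:
jog_arm:
  moves:
    - {"turn":[0,0,0],"linear":[0,0,4],"fingers":0.3}
    - {"turn":[0,0,0],"linear":[0,0,6],"fingers":0.3}
    - {"turn":[0,0,0],"linear":[0,0,6],"fingers":0.3}

```text
time: 23.75
eef_pos: [0.5563, -0.2807, 0.1283]
tcp_rot: [-3.142, 0.001, -0.394]
wrist_force: [-5.0, 2.1, -3.5]
gripper_width: 0.0551
```

```bash
cat > rd.py <<'E'
from h import *
F=[];
for i in range(3): vision.camera('top'); s=env.sense(); F.append(np.r_[s['wrist_force'],s['wrist_torque']])
F=np.mean(F,0); a=-.4; R=np.array([[np.cos(a),np.sin(a),0],[-np.sin(a),np.cos(a),0],[0,0,1]])
print('F holder',(R@F[:3]).round(2),'M holder',(R@F[3:]).round(3),'TCP holder',(R@(s['eef_pos']))[:2].round(4),s['eef_pos'][2].round(4),'rot',s['tcp_rot'].round(4),s['time'])
E
python3 rd.py
```

```text
F holder [-6.04 -0.45 -4.44] M holder [ 0.013  1.719 -0.061] TCP holder [ 0.6217 -0.0419] 0.1283 rot [-3.1416e+00  1.2000e-03 -3.9420e-01] 23.9
```

Emit:
jog_arm:
  moves:
    - {"turn":[0,0,0],"linear":[-1.4,0.6,0],"fingers":0.3}
    - {"turn":[0,0,0],"linear":[-1.4,0.6,0],"fingers":0.3}
    - {"turn":[0,0,0],"linear":[-1.4,0.6,0],"fingers":0.3}

```text
time: 24.28
eef_pos: [0.5556, -0.2804, 0.1284]
tcp_rot: [3.142, -0.0, -0.394]
wrist_force: [-1.7, 1.3, -9.6]
gripper_width: 0.0551
```

```bash
python3 rd.py
```

```text
F holder [-1.8  -0.48 -8.79] M holder [-0.11   0.466 -0.128] TCP holder [ 0.6209 -0.0419] 0.1284 rot [-3.1416e+00 -2.0000e-04 -3.9420e-01] 24.425
```

Emit:
jog_arm:
  moves:
    - {"turn":[0,0,0],"linear":[0,0,-2],"fingers":0.3}
    - {"turn":[0,0,0],"linear":[0,0,-2],"fingers":0.3}

```text
time: 24.68
eef_pos: [0.5556, -0.2804, 0.127]
tcp_rot: [-3.142, -0.001, -0.394]
wrist_force: [-3.2, 2.2, -2.4]
gripper_width: 0.0551
```

```bash
python3 rd.py
```

```text
F holder [-3.37  0.02 -0.83] M holder [-0.021  0.878 -0.143] TCP holder [ 0.621  -0.0419] 0.127 rot [-3.1416e+00 -8.0000e-04 -3.9420e-01] 24.825
```

Emit:
jog_arm:
  moves:
    - {"turn":[0,0,0],"linear":[0,0,-1.5],"fingers":0.3}
    - {"turn":[0,0,0],"linear":[0,0,-1.5],"fingers":0.3}

```text
time: 25.08
eef_pos: [0.5556, -0.2804, 0.1259]
tcp_rot: [3.142, -0.001, -0.394]
wrist_force: [-5.8, 2.0, 7.2]
gripper_width: 0.0556
```

```bash
python3 rd.py
```

```text
F holder [-5.5   0.2   6.48] M holder [-0.009  1.342 -0.072] TCP holder [ 0.621  -0.0419] 0.1259 rot [-3.1416e+00 -1.0000e-03 -3.9420e-01] 25.225
```

Emit:
jog_arm:
  moves:
    - {"turn":[0,0,0],"linear":[-0.4,0.2,-1.5],"fingers":0.3}
    - {"turn":[0,0,0],"linear":[-0.4,0.2,-1.5],"fingers":0.3}

```text
time: 25.48
eef_pos: [0.556, -0.2806, 0.1256]
tcp_rot: [3.142, -0.003, -0.394]
wrist_force: [-5.8, 2.5, 15.5]
gripper_width: 0.0552
```

```bash
python3 rd.py
```

```text
F holder [-6.43 -0.33 14.49] M holder [-0.01   1.412 -0.053] TCP holder [ 0.6213 -0.042 ] 0.1256 rot [ 3.1416 -0.0033 -0.3943] 25.625
```

Run:
```python
from h import *
c=load('wrist1')
def W(p,z): return atz(c,((p[0]/.75+.5)/5-.5+260,(p[1]/.75+.5)/5-.5+30),z)[:2]
h=-.403; ex=np.array([np.cos(h),np.sin(h)]); ey=np.array([-ex[1],ex[0]])
for y in (100,124,137,180,195,222,231,240,437,445,455,465):
    print(y,[round(1000*(W((235,y),z)@ex-.6205),1) for z in (.064,.06,.054,.042,.03,.02,.01,.004)])
snap('wrist','wrist9'); crop('wrist9',250,110,390,220,5,'w9c')
crop('wrist1',280,50,370,150,8,'w1big')
im=cv2.imread('pics/w1big.png')[:,:]; im=cv2.convertScaleAbs(im,alpha=2.2); cv2.imwrite('pics/w1big.png',cv2.resize(im,None,fx=.75,fy=.75))
```

```text
100 [np.float64(45.8), np.float64(46.4), np.float64(47.2), np.float64(48.8), np.float64(50.4), np.float64(51.7), np.float64(53.1), np.float64(53.9)]
124 [np.float64(41.3), np.float64(41.8), np.float64(42.5), np.float64(44.0), np.float64(45.4), np.float64(46.6), np.float64(47.8), np.float64(48.5)]
137 [np.float64(38.8), np.float64(39.3), np.float64(40.0), np.float64(41.3), np.float64(42.7), np.float64(43.8), np.float64(45.0), np.float64(45.6)]
180 [np.float64(30.6), np.float64(31.0), np.float64(31.5), np.float64(32.6), np.float64(33.6), np.float64(34.5), np.float64(35.4), np.float64(35.9)]
195 [np.float64(27.7), np.float64(28.0), np.float64(28.5), np.float64(29.5), np.float64(30.4), np.float64(31.2), np.float64(32.0), np.float64(32.5)]
222 [np.float64(22.5), np.float64(22.7), np.float64(23.1), np.float64(23.9), np.float64(24.6), np.float64(25.3), np.float64(25.9), np.float64(26.3)]
231 [np.float64(20.7), np.float64(20.9), np.float64(21.3), np.float64(22.0), np.float64(22.7), np.float64(23.3), np.float64(23.8), np.float64(24.2)]
240 [np.float64(18.9), np.float64(19.1), np.float64(19.5), np.float64(20.1), np.float64(20.7), np.float64(21.3), np.float64(21.8), np.float64(22.1)]
437 [np.float64(-21.3), np.float64(-21.6), np.float64(-22.0), np.float64(-22.8), np.float64(-23.6), np.float64(-24.3), np.float64(-25.0), np.float64(-25.4)]
445 [np.float64(-23.0), np.float64(-23.3), np.float64(-23.7), np.float64(-24.6), np.float64(-25.5), np.float64(-26.2), np.float64(-27.0), np.float64(-27.4)]
455 [np.float64(-25.1), np.float64(-25.4), np.float64(-25.9), np.float64(-26.9), np.float64(-27.9), np.float64(-28.7), np.float64(-29.5), np.float64(-29.9)]
465 [np.float64(-27.3), np.float64(-27.6), np.float64(-28.1), np.float64(-29.2), np.float64(-30.2), np.float64(-31.1), np.float64(-31.9), np.float64(-32.5)]
```

View pics/w9c.png

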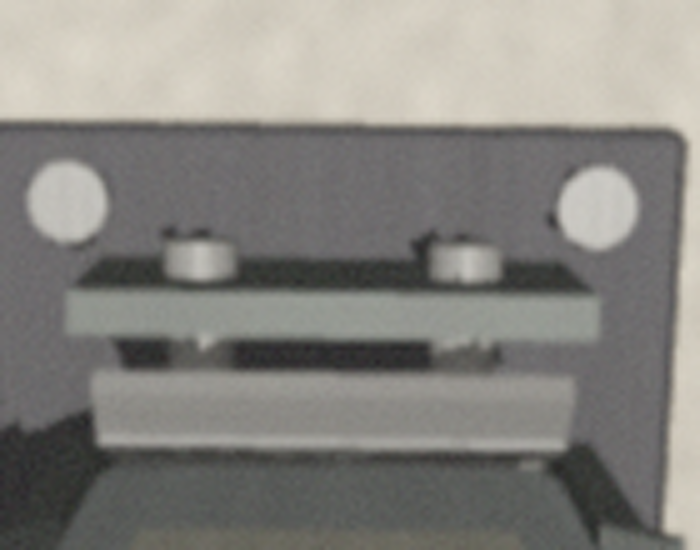

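View pics/w1big.png

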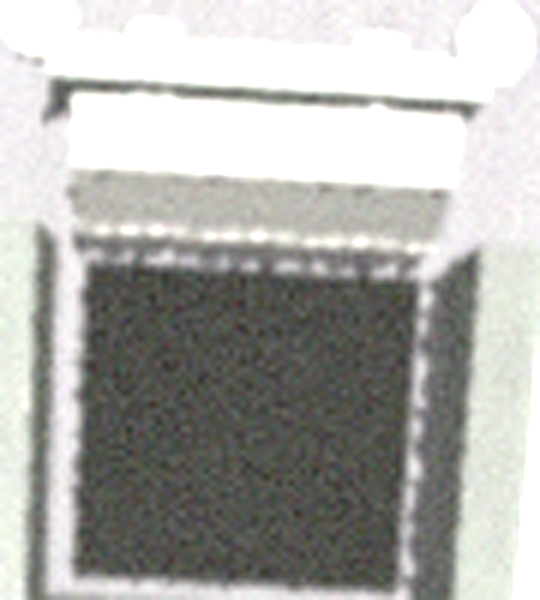

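Emit:
jog_arm:
  moves:
    - {"turn":[0,0,0],"linear":[-1.0,0.4,0],"fingers":0.3}
    - {"turn":[0,0,0],"linear":[-1.0,0.4,0],"fingers":0.3}

```text
time: 25.92
eef_pos: [0.5552, -0.2803, 0.1255]
tcp_rot: [3.142, -0.004, -0.394]
wrist_force: [-4.8, 2.4, 13.2]
gripper_width: 0.055
```

```bash
python3 rd.py
```

```text
F holder [-5.32  0.07 13.61] M holder [ 0.007  1.178 -0.047] TCP holder [ 0.6205 -0.042 ] 0.1256 rot [-3.1416 -0.0038 -0.3943] 26.075
```

Emit:
jog_arm:
  moves:
    - {"turn":[0,0,0],"linear":[0,0,-0.8],"fingers":0.3}
    - {"turn":[0,0,0],"linear":[0,0,-0.8],"fingers":0.3}

```text
time: 26.32
eef_pos: [0.5556, -0.2804, 0.1254]
tcp_rot: [3.142, -0.005, -0.394]
wrist_force: [-5.6, 2.1, 17.8]
gripper_width: 0.0553
```

```bash
python3 rd.py
```

```text
F holder [-5.99  0.16 18.17] M holder [-0.007  1.269 -0.04 ] TCP holder [ 0.6209 -0.042 ] 0.1254 rot [ 3.1416 -0.0049 -0.3942] 26.475
```

Emit:
jog_arm:
  moves:
    - {"turn":[0,0,0],"linear":[0.4,1.0,0],"fingers":0.3}
    - {"turn":[0,0,0],"linear":[-0.4,-1.0,0],"fingers":0.3}
    - {"turn":[0,0,0],"linear":[0.4,1.0,0],"fingers":0.3}
    - {"turn":[0,0,0],"linear":[0,0,0],"fingers":0.3}

```text
time: 26.98
eef_pos: [0.5555, -0.2805, 0.1254]
tcp_rot: [3.141, -0.005, -0.394]
wrist_force: [-5.5, 3.4, 18.0]
gripper_width: 0.0556
```

```bash
python3 rd.py
```

```text
F holder [-6.84  0.96 17.91] M holder [-0.008  1.281 -0.09 ] TCP holder [ 0.6209 -0.042 ] 0.1254 rot [ 3.1416 -0.0049 -0.3942] 27.125
```

Run:
```python
from h import *
c=load('wrist6')
X=np.array([atz(c,((u+.5)/4-.5+236,(v+.5)/4-.5+91),.125)[:2] for u,v in [(205,209),(407,209),(403,412),(207,411)]])
L=[np.linalg.norm(X[i]-X[i-1]) for i in range(4)]; print('patch',np.round(L,4))
c=load('wrist7'); 
for z in (.219,.224,.229,.234,.239):
    X=np.array([atz(c,p,z)[:2] for p in [(255,321),(376,321),(371,420),(260,420)]]); print(z,[round(np.linalg.norm(X[i]-X[i-1]),4) for i in range(4)])
im=cv2.imread('pics/wrist7.png'); cv2.imwrite('pics/p7.png',cv2.resize(cv2.convertScaleAbs(im[260:450,205:425],alpha=1.6),None,fx=3.5,fy=3.0))
im=cv2.imread('pics/side8.png'); cv2.imwrite('pics/s8b.png',cv2.resize(cv2.convertScaleAbs(im[120:215,320:390],alpha=2.2),None,fx=6,fy=6,interpolation=cv2.INTER_CUBIC))
```

```text
patch [0.0363 0.0359 0.0365 0.0361]
0.219 [np.float64(0.0407), np.float64(0.0408), np.float64(0.0408), np.float64(0.0408)]
0.224 [np.float64(0.039), np.float64(0.0391), np.float64(0.039), np.float64(0.0391)]
0.229 [np.float64(0.0373), np.float64(0.0374), np.float64(0.0373), np.float64(0.0374)]
0.234 [np.float64(0.0356), np.float64(0.0357), np.float64(0.0356), np.float64(0.0357)]
0.239 [np.float64(0.0339), np.float64(0.0339), np.float64(0.0339), np.float64(0.034)]
```

View pics/p7.png

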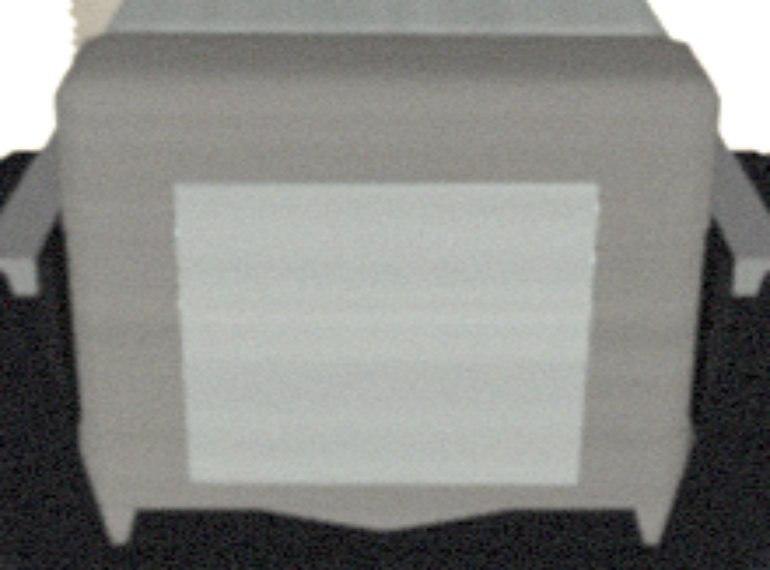

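View pics/s8b.png

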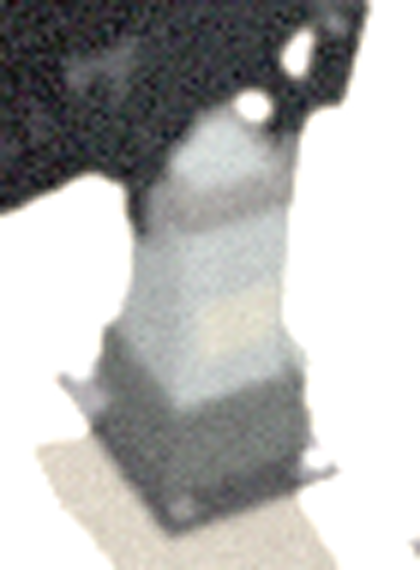

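Run:
```python
from h import *
im=cv2.imread('pics/wrist1.png')[220:350,345:460]; cv2.imwrite('pics/h2.png',cv2.resize(cv2.convertScaleAbs(im,alpha=1.6),None,fx=5,fy=4.6,interpolation=cv2.INTER_CUBIC))
```

```text
(no output)
```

View pics/h2.png

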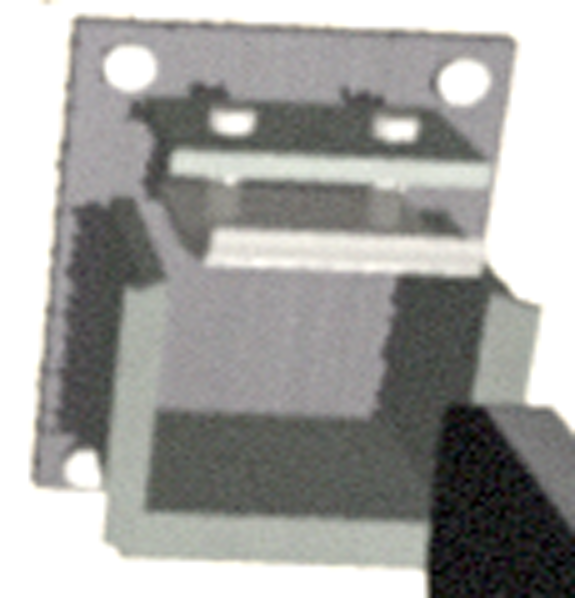

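Run:
```python
from h import *
im=cv2.imread('pics/side0.png')[165:205,330:380].astype(float)
a=np.array([cv2.imread(f'pics/{f}.png')[165:205,330:380] for f in ('side0','side1','side2','side5')],float).mean(0)
cv2.imwrite('pics/sidepad.png',cv2.resize(cv2.convertScaleAbs(a,alpha=3),None,fx=15,fy=15,interpolation=cv2.INTER_CUBIC))
```

```text
(no output)
```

View pics/sidepad.png

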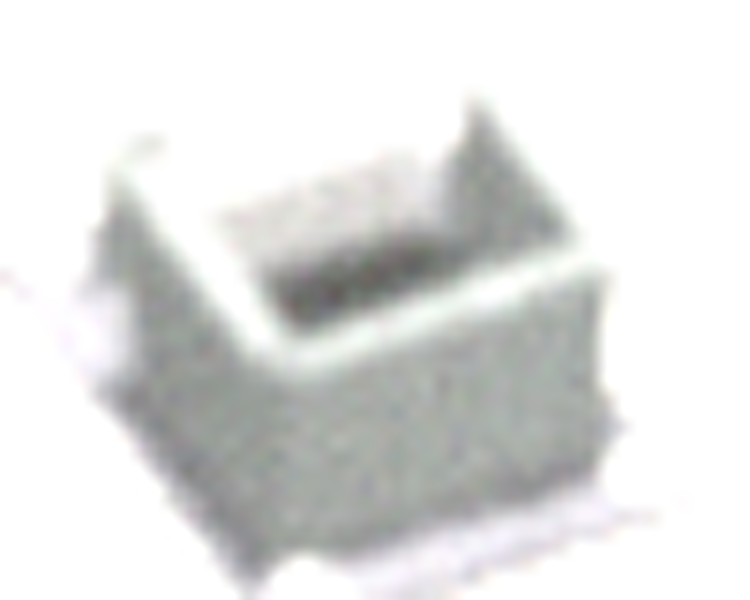

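Run:
```python
from h import *
c=load('side0'); h=-.403; ex=np.array([np.cos(h),np.sin(h)]); ey=np.array([-ex[1],ex[0]]); H=np.array([.5555,-.2805])
for n,p in [('bend',(310,190)),('pad',(350,260)),('padL',(280,278)),('padR',(420,243)),('rim back in',(430,300)),('rim L corner',(285,360))]:
    uv=((p[0]+.5)/15-.5+330,(p[1]+.5)/15-.5+165)
    print(n,[(z,)+tuple((1000*np.array([(atz(c,uv,z)[:2]-H)@ex,(atz(c,uv,z)[:2]-H)@ey])).round(1)) for z in (.06,.05,.045,.042,.038,.034,.03,.025,.02,.015)])
```

```text
bend [(0.06, np.float64(1.6), np.float64(10.9)), (0.05, np.float64(10.8), np.float64(5.5)), (0.045, np.float64(15.4), np.float64(2.8)), (0.042, np.float64(18.2), np.float64(1.2)), (0.038, np.float64(21.8), np.float64(-1.0)), (0.034, np.float64(25.5), np.float64(-3.2)), (0.03, np.float64(29.2), np.float64(-5.3)), (0.025, np.float64(33.8), np.float64(-8.0)), (0.02, np.float64(38.4), np.float64(-10.7)), (0.015, np.float64(43.0), np.float64(-13.4))]
pad [(0.06, np.float64(-17.2), np.float64(13.2)), (0.05, np.float64(-8.2), np.float64(7.8)), (0.045, np.float64(-3.6), np.float64(5.1)), (0.042, np.float64(-0.9), np.float64(3.5)), (0.038, np.float64(2.7), np.float64(1.3)), (0.034, np.float64(6.3), np.float64(-0.9)), (0.03, np.float64(9.9), np.float64(-3.0)), (0.025, np.float64(14.4), np.float64(-5.7)), (0.02, np.float64(18.9), np.float64(-8.4)), (0.015, np.float64(23.4), np.float64(-11.1))]
padL [(0.06, np.float64(-15.7), np.float64(26.3)), (0.05, np.float64(-6.7), np.float64(21.0)), (0.045, np.float64(-2.2), np.float64(18.4)), (0.042, np.float64(0.5), np.float64(16.8)), (0.038, np.float64(4
[... 925 characters left out ...]
t64(-6.5)), (0.034, np.float64(-9.1), np.float64(-8.7)), (0.03, np.float64(-5.6), np.float64(-10.9)), (0.025, np.float64(-1.1), np.float64(-13.6)), (0.02, np.float64(3.3), np.float64(-16.3)), (0.015, np.float64(7.8), np.float64(-19.0))]
rim L corner [(0.06, np.float64(-34.1), np.float64(35.3)), (0.05, np.float64(-25.3), np.float64(30.1)), (0.045, np.float64(-20.8), np.float64(27.5)), (0.042, np.float64(-18.2), np.float64(25.9)), (0.038, np.float64(-14.6), np.float64(23.8)), (0.034, np.float64(-11.1), np.float64(21.8)), (0.03, np.float64(-7.5), np.float64(19.7)), (0.025, np.float64(-3.1), np.float64(17.1)), (0.02, np.float64(1.4), np.float64(14.5)), (0.015, np.float64(5.8), np.float64(11.9))]
```

The side view puts the pad's top at z of about 0.017 to 0.02, so this resistance is at the plate's bend and not the pad. I'll push on in small steps, compensating for the arm's flex and gripping harder.

Emit:
jog_arm:
  moves:
    - {"turn":[-0.002,0.005,0],"linear":[-0.5,0.2,-1],"fingers":0.3}
    - {"turn":[-0.002,0.005,0],"linear":[-0.5,0.2,-1],"fingers":0.3}
  force: 110

```text
time: 27.38
eef_pos: [0.5552, -0.2802, 0.1224]
tcp_rot: [3.138, 0.0, -0.394]
wrist_force: [2.2, -1.7, 1.8]
gripper_width: 0.0548
```

```bash
python3 rd.py
```

```text
F holder [ 4.58 -0.28  2.48] M holder [-0.054 -1.147 -0.353] TCP holder [ 0.6203 -0.0419] 0.1223 rot [ 3.1379e+00  5.0000e-04 -3.9440e-01] 27.525
```

That got past it: z is now 0.1223 and the vertical force has dropped. The tin is now leaning on the back wall, so I'll undo the tilt and offset and carry on down.

Emit:
jog_arm:
  moves:
    - {"turn":[0.004,0,0],"linear":[0.9,-0.4,-1],"fingers":0.3}
    - {"turn":[0.004,0,0],"linear":[0.9,-0.4,-2],"fingers":0.3}

```text
time: 27.78
eef_pos: [0.5551, -0.2804, 0.12]
tcp_rot: [-3.142, 0.004, -0.395]
wrist_force: [5.1, -2.8, 2.9]
gripper_width: 0.0547
```

```bash
python3 rd.py
```

```text
F holder [ 5.11 -1.24  1.44] M holder [-0.195 -1.615 -0.368] TCP holder [ 0.6205 -0.0421] 0.1198 rot [ 3.1415  0.0037 -0.3945] 27.925
```

Emit:
jog_arm:
  moves:
    - {"turn":[-0.001,-0.003,0],"linear":[0.7,-0.3,-1],"fingers":0.3}
    - {"turn":[-0.001,-0.003,0],"linear":[0.7,-0.3,-2],"fingers":0.3}
    - {"turn":[-0.001,-0.003,0],"linear":[0.7,-0.3,-3],"fingers":0.3}

```text
time: 28.3
eef_pos: [0.5552, -0.2803, 0.1168]
tcp_rot: [-3.141, 0.002, -0.394]
wrist_force: [3.1, -3.2, 2.8]
gripper_width: 0.0551
```

```bash
python3 rd.py
```

```text
F holder [ 5.14 -0.82  0.94] M holder [-0.208 -1.349 -0.38 ] TCP holder [ 0.6204 -0.042 ] 0.1167 rot [-3.1414e+00  2.1000e-03 -3.9420e-01] 28.45
```

Emit:
jog_arm:
  moves:
    - {"turn":[0,-0.002,0],"linear":[0.8,-0.3,-1],"fingers":0.3}
    - {"turn":[0,-0.002,0],"linear":[0.8,-0.3,-2],"fingers":0.3}
    - {"turn":[0,-0.002,0],"linear":[0.8,-0.3,-3],"fingers":0.3}
    - {"turn":[0,-0.002,0],"linear":[0.8,-0.3,-3],"fingers":0.3}

```text
time: 28.95
eef_pos: [0.5554, -0.2802, 0.1133]
tcp_rot: [-3.141, 0.002, -0.394]
wrist_force: [1.6, -1.0, -0.6]
gripper_width: 0.0549
```

```bash
python3 rd.py
```

```text
F holder [ 1.47 -0.15 -1.69] M holder [-0.096 -0.425 -0.299] TCP holder [ 0.6207 -0.0418] 0.1134 rot [-3.1406e+00  1.6000e-03 -3.9410e-01] 29.1
```

Drag is now about 4 N with the side force nearly balanced, and the tin's bottom is at about 0.026. I'll go on in small steps, watching for the pad.

Emit:
jog_arm:
  moves:
    - {"turn":[0,0,0],"linear":[0.3,-0.1,-1],"fingers":0.3}
    - {"turn":[0,0,0],"linear":[0.3,-0.1,-2],"fingers":0.3}
    - {"turn":[0,0,0],"linear":[0.3,-0.1,-2],"fingers":0.3}

```text
time: 29.48
eef_pos: [0.5556, -0.2803, 0.1114]
tcp_rot: [-3.141, 0.002, -0.394]
wrist_force: [-1.3, 0.1, -1.3]
gripper_width: 0.0549
```

Emit:
jog_arm:
  moves:
    - {"turn":[0,0,0],"linear":[0,0,-1],"fingers":0.3}
    - {"turn":[0,0,0],"linear":[0,0,-2],"fingers":0.3}
    - {"turn":[0,0,0],"linear":[0,0,-2],"fingers":0.3}

```text
time: 29.85
eef_pos: [0.5557, -0.2803, 0.1094]
tcp_rot: [-3.141, 0.002, -0.394]
wrist_force: [-1.7, 0.7, -2.3]
gripper_width: 0.0546
```

Emit:
jog_arm:
  moves:
    - {"turn":[0,0,0],"linear":[0,0,-1],"fingers":0.3}
    - {"turn":[0,0,0],"linear":[0,0,-1],"fingers":0.3}

```text
time: 30.1
eef_pos: [0.5558, -0.2804, 0.1085]
tcp_rot: [-3.141, 0.001, -0.394]
wrist_force: [-2.2, 0.7, -2.3]
gripper_width: 0.0547
```

```bash
python3 rd.py
```

```text
F holder [-3.58 -0.29 -3.16] M holder [ 0.047  0.809 -0.196] TCP holder [ 0.6211 -0.0419] 0.1085 rot [-3.1406e+00  1.3000e-03 -3.9410e-01] 30.25
```

Emit:
jog_arm:
  moves:
    - {"turn":[0,0,0],"linear":[0,0,-1],"fingers":0.3}
    - {"turn":[0,0,0],"linear":[0,0,-1],"fingers":0.3}

```text
time: 30.5
eef_pos: [0.5558, -0.2805, 0.1076]
tcp_rot: [-3.141, 0.001, -0.394]
wrist_force: [-3.6, 2.0, -3.0]
gripper_width: 0.0549
```

Emit:
jog_arm:
  moves:
    - {"turn":[0,0,0],"linear":[0,0,-1],"fingers":0.3}
    - {"turn":[0,0,0],"linear":[0,0,-1],"fingers":0.3}

```text
time: 30.75
eef_pos: [0.5558, -0.2805, 0.1066]
tcp_rot: [-3.141, 0.001, -0.394]
wrist_force: [-3.4, 2.4, -2.2]
gripper_width: 0.0548
```

Emit:
jog_arm:
  moves:
    - {"turn":[0,0,0],"linear":[0,0,-1],"fingers":0.3}
    - {"turn":[0,0,0],"linear":[0,0,-1],"fingers":0.3}

```text
time: 31.0
eef_pos: [0.5559, -0.2805, 0.1059]
tcp_rot: [-3.141, 0.001, -0.394]
wrist_force: [-4.9, 3.7, 0.1]
gripper_width: 0.0549
```

Emit:
jog_arm:
  moves:
    - {"turn":[0,0,0],"linear":[0,0,-1],"fingers":0.3}
    - {"turn":[0,0,0],"linear":[0,0,-1],"fingers":0.3}

```text
time: 31.25
eef_pos: [0.556, -0.2806, 0.1054]
tcp_rot: [-3.141, 0.0, -0.394]
wrist_force: [-6.6, 3.0, 5.1]
gripper_width: 0.0549
```

```bash
python3 rd.py
```

```text
F holder [-7.7   0.29  5.2 ] M holder [ 0.08   1.905 -0.148] TCP holder [ 0.6213 -0.0419] 0.1055 rot [-3.1406e+00  4.0000e-04 -3.9420e-01] 31.4
```

Emit:
jog_arm:
  moves:
    - {"turn":[0,0,0],"linear":[-0.3,0.1,-0.8],"fingers":0.3}
    - {"turn":[0,0,0],"linear":[-0.3,0.1,-0.8],"fingers":0.3}

```text
time: 31.65
eef_pos: [0.5559, -0.2806, 0.1051]
tcp_rot: [-3.141, -0.0, -0.394]
wrist_force: [-6.4, 3.5, 8.9]
gripper_width: 0.0547
```

```bash
python3 rd.py
```

```text
F holder [-8.23  0.55  9.28] M holder [ 0.132  2.052 -0.128] TCP holder [ 0.6213 -0.0419] 0.1051 rot [-3.1407e+00 -3.0000e-04 -3.9420e-01] 31.8
```

The force is rising at about 10 N/mm at z of about 0.105. That is the pad, with a net press of about 12 N and the tin's bottom about 42 mm below the rim, which matches the image estimate. I'll release and retreat.

Emit:
jog_arm:
  moves:
    - {"turn":[0,0,0],"linear":[0,0,0],"fingers":1}
    - {"turn":[0,0,0],"linear":[0,0,0],"fingers":1}
    - {"turn":[0,0,0],"linear":[0,0,0],"fingers":1}
    - {"turn":[0,0,0],"linear":[0,0,0],"fingers":1}
    - {"turn":[0,0,0],"linear":[0,0,0],"fingers":1}

```text
time: 32.42
eef_pos: [0.5559, -0.2806, 0.104]
tcp_rot: [-3.141, 0.0, -0.394]
wrist_force: [-0.9, -0.6, -0.8]
gripper_width: 0.0851
```

Emit:
jog_arm:
  moves:
    - {"turn":[0,0,0],"linear":[0,0,30],"fingers":1}
    - {"turn":[0,0,0],"linear":[0,0,70],"fingers":1}
    - {"turn":[0,0,0],"linear":[0,0,120],"fingers":1}
    - {"turn":[0,0,0],"linear":[-20,10,150],"fingers":1}
    - {"turn":[0,0,0],"linear":[-50,20,160],"fingers":1}
    - {"turn":[0,0,0],"linear":[-70,30,160],"fingers":1}
    - {"turn":[0,0,0],"linear":[-70,30,160],"fingers":1}
    - {"turn":[0,0,0],"linear":[-70,30,160],"fingers":1}

```text
time: 33.42
eef_pos: [0.4866, -0.2507, 0.264]
tcp_rot: [-3.141, -0.0, -0.394]
wrist_force: [0.3, 0.1, -0.5]
gripper_width: 0.085
```

```bash
python3 rd.py
python3 - <<'E'
from h import *
snap('wrist','wrist10'); snap('side','side10'); snap('top','top10')
im=cv2.imread('pics/side10.png')[100:350,200:400]; cv2.imwrite('pics/s10.png',cv2.resize(cv2.convertScaleAbs(im,alpha=1.4),None,fx=3,fy=2.4*1.0 if 0 else 2.4))
E
```

```text
F holder [ 0.4  -0.21 -0.04] M holder [-0.016 -0.026  0.021] TCP holder [ 0.5458 -0.0415] 0.2636 rot [-3.1406e+00  6.0000e-04 -3.9410e-01] 33.575
```

View pics/wrist10.png

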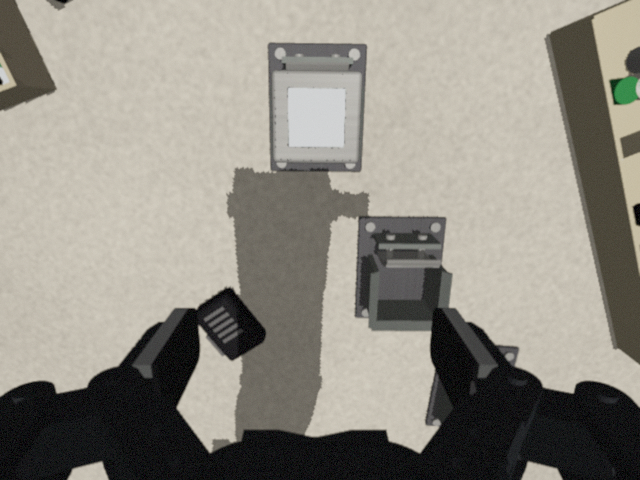

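View pics/side10.png

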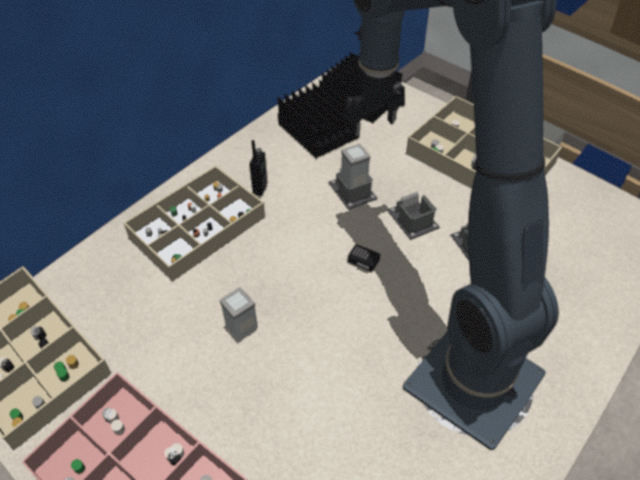

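Run:
```python
from h import *
crop('side10',325,130,385,210,9,'s10c'); crop('wrist10',255,30,385,185,5,'w10c')
im=cv2.imread('pics/w10c.png'); cv2.imwrite('pics/w10c.png',cv2.resize(im,None,fx=.75,fy=.75))
c=load('side10'); h=-.403; ex=np.array([np.cos(h),np.sin(h)]); ey=np.array([-ex[1],ex[0]]); H=np.array([.5555,-.2805])-.0008*ex
o=[325,130]
for zt in (.137,.143,.149):
    P=[np.r_[H+(a*ex+b*ey)*.028,zt] for a,b in ((-1,1),(-1,-1),(1,-1),(1,1))]; print(zt,((proj(c,P)-o+.5)*9).round(0).tolist())
```

```text
0.137 [[239.0, 314.0], [413.0, 255.0], [317.0, 139.0], [145.0, 196.0]]
0.143 [[240.0, 298.0], [415.0, 239.0], [318.0, 123.0], [146.0, 180.0]]
0.149 [[241.0, 281.0], [416.0, 222.0], [319.0, 107.0], [146.0, 164.0]]
```

View pics/s10c.png

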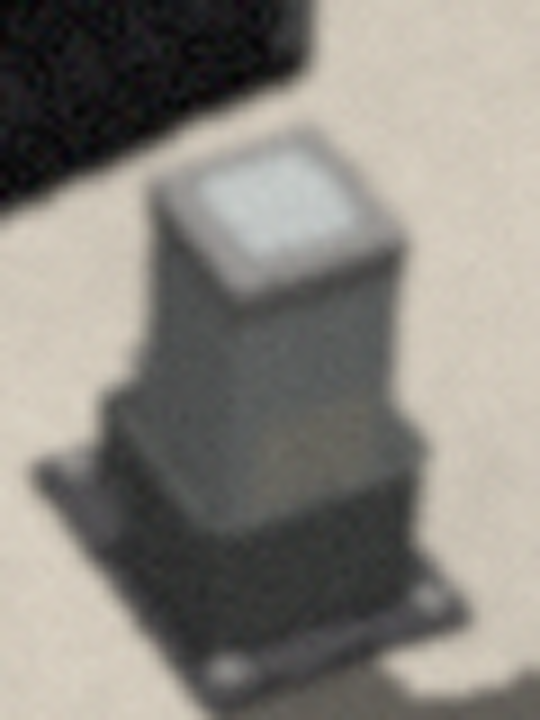

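View pics/w10c.png

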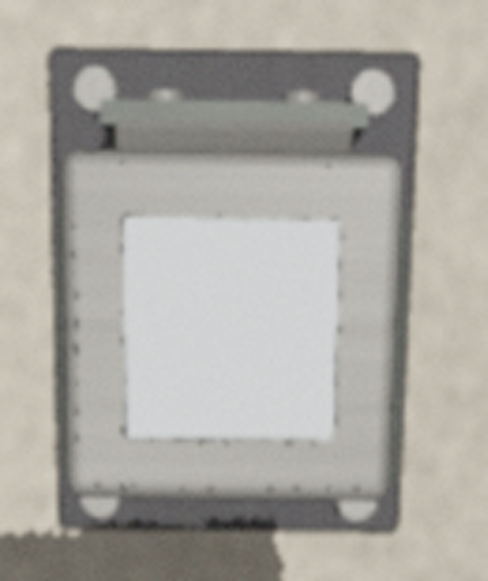

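The tall tin stands square and upright in the holder, with its top at z of about 0.142. That is what the contact height predicts. The short tin is at (238,312) in the side view, where it started, and the radio, microphone and tray have not moved. I'm handing the job in.

```bash
python3 -c "
from rig import workorder
print(workorder.close_job())"
```

```text
the job is handed in; nothing more can be done
None
```

I lifted the tall tin first and it pulled about 6.2 N (0.63 kg). I stood it back down, then lifted the short tin, which pulled about 2.7 N (0.28 kg), and stood that back down too. The tall tin was the heavier, so I pressed it into the holder farthest from the base and let go. The job took about 34 of the 72 s.

- **Pad contact:** the force rose sharply, at about 10 N per mm, with the tin's bottom about 42 mm below the rim. I stopped at a net press of roughly 12 N on the pad.
- **After letting go:** the tin stands upright in the holder with its top at about 0.142 m, which matches the pad height from the force rise.
- **Everything else:** the short tin stands upright where it was, and the radio, microphone and tray look unmoved. The gripper is clear and reads no force.

**What did not go smoothly:** the tin caught about 21 mm below the rim, at the bend of the sprung plate. The vertical force there rose to about 25 N above the hanging weight, more than the 16 N stated. A side-camera estimate of the pad at 0.017–0.02 m high showed the catch was above the pad. I backed off once, shifted toward the back wall with a slight tilt of about 0.005 rad, and pushed through. I then straightened the tin and took it down to the pad.

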